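# Fit up a post foot for tack welding

## Robot

A 6-joint arm with a two-finger parallel gripper is mounted at the origin on the work surface. World frame = base frame: x ahead of the robot, y to its left, z up, the work surface at z = 0. Lengths are in m, angles in rad, forces in N, time in s.
With the tool pointing down it reaches from about 0.35 to 0.95 m from the base axis. Payload 17.4 kg.
Tool frame: the origin (TCP) lies on the centre line of the jaws, within the pads' length; the fingertips stand 22 mm ahead of it and the grasp point (between the pads) lies 3 mm ahead of it; z points along the fingers, y is the line along which they close (so a half turn about z gives the same grasp; the last joint's range is limited). The gripper opens to 93 mm and grips with 3 to 60 N. Pads are 15 mm wide; open, the fingers measure 128 mm over their backs; the gripper's body (75 mm by 188 mm) begins 65 mm behind the grasp point.
Start: joints at [1.15, 0.116, 1.442, -0, 1.584, -0.038], TCP at [0.252, 0.626, 0.241] pointing down, gripper open.
Joint ranges: [-2.83, 2.83], [-0.83, 2.19], [0.07, 2.5], [-1.14, 4.28], [0.01, 3], [-2.97, 2.97]. Speed limits (rad/s): [1.89, 1.89, 2.22, 3.14, 3.14, 3.14].

## Interface

Orientations are given as a unit quaternion [w, x, y, z].
In Python, from cell import readout, snapshot, camera_info, r gives the robot as it stands. The module is installed in compiled form; this text tells all that it offers.
- The arm moves only by the tool apply_moves, never from a script. Its argument "series" is a list of rows, each an object of numbers: "dx", "dy", "dz": the shift along the tool's x, y, z in m; "rx", "ry", "rz": the turn, a rotation vector about the tool's x, y, z in degrees. A call has 1 to 5 rows; each row shifts and turns the commanded pose from where the row before left it, along the tool's axes as they then stand; what a row does not reach is not made up. A row lasts 1/8 s, in which the tool goes at most 62.5 mm and 10.7 degrees, less where a joint would pass 70% of its speed; a pose out of reach is approached as far as the arm can. A call with a gripper value outside its range is refused whole. "hand" is the closure, from -1 (fully open) to 1 (shut), set as the call begins (left out, the last holds). The fingers move at their own pace and stop on an object; the grip force is fixed at half the most. Time passes only in rows, so rows that do not move let the fingers close. It gives the time, the measured TCP pose, the force, the opening and the grip force at its end, in the units of the state.
- readout.read_state(): the state, without advancing time (a new reading comes with each control period).
- snapshot(name): name is "side" or "top" or "wrist"; returns the picture (384x512x3 uint8, red, green, blue); there is no depth.
- camera_info(name): a dict with "mtx" (3x3 intrinsics, pixels), "pose" (4x4, takes a point from camera to world coordinates); the wrist camera has in their place "tool_from_camera" (4x4, takes a point from camera to tool coordinates, whose origin is the TCP and whose axes are the flange's). Camera axes: x right, y down, z forward; pixel columns grow to the right and rows downward; lengths in m; the calibration is good to about 2 mm. A picture is of the moment at which its call begins: read the wrist's pose just before it. camera_info takes no time and is no camera call.
- r.hand_in(): hands the job in; it is judged then, once.
The state is a dict: "clock": time; "joint_pos": joint angles; "dq": joint speeds; "tau": joint torques, N m; "tool_pos": TCP position; "tcp_rot": TCP orientation; "contact_force": force on the tool from outside, world axes, zero at the start; "ft_torque": the same for the moment, N m; "width": finger opening in m; "finger_force": force on a finger pad.
Only numpy, scipy, OpenCV 4.12 (cv2) and the standard library are available. Lean on these libraries where they do the work, as an engineer would, in place of code of your own. Each camera call takes 0.05 s, during which the arm holds its last target. There are 200 camera calls.

## Task

Fit up the post foot on the steel base plate, ready for tacking, each part on its chalk outline and square to the plate: the square tube upright in the middle, the tall red angle cleat between the tube and the two bolt holes, the short blue cleat between the tube and the slot, both cleats with their upright leg next to the tube and their foot pointing away from it. Then lay the cap plate centrally and squarely on top of the tube and stand the round boss on the middle of the cap. Leave the tape measure and the brass-coloured bolt where they are.

Things in the scene. Friction and masses are not known exactly. Their poses are not given: they have to be found in the camera images.
- base_plate: dark blue-grey steel base plate 240 x 120 x 12 mm, fixed; origin at the centre of its underside, x along its length to the end with two bolt holes (slot at the -x end), top at z = 12 mm. Chalk outlines: a 56 mm square round the centre for the tube; at each end a 46 x 68 mm rectangle centred at x = +-57 mm for a cleat, whose upright leg then stands mid-plane at x = +-41 mm, 12 mm clear of the tube
- tube_mid (a point): square tube stub of grey mill steel, 50 x 50 mm, 60 mm high, 4 mm wall, open at both ends, standing upright; point at its centre half-way up (30 mm), x and y normal to its flat sides, z up; 0.34 kg
- tall_cleat_mid (a point): tall angle cleat, red primed: an L of 8 mm plate, 60 mm long (y), upright leg 50 mm high with two holes, foot 40 mm from heel to toe; point in the middle of the upright leg (25 mm up, mid-thickness, mid-length), x towards the toe (36 mm from here; heel face 4 mm behind), z up; easily gripped by the leg's two ends, 60 mm apart; 0.31 kg
- short_cleat_mid (a point): short angle cleat, blue primed: as the tall one but with an upright leg only 36 mm high and without holes; point in the middle of the upright leg (18 mm up), x towards the foot's toe, y along its 60 mm length, z up; 0.25 kg
- cap_mid (a point): cap plate of grey mill steel, 60 x 60 x 10 mm, lying flat; point at its centre (5 mm up), x and y normal to its edges, z up; 0.28 kg
- boss_mid (a point): round boss of bright steel with a dark bore in its top, 36 mm diameter, 30 mm high, standing upright; point at its centre (15 mm up), z up; 0.18 kg
- tape_mid (a point): black and yellow tape measure, 80 x 38 x 57 mm, not to be moved; point at its centre (28 mm up)
- bolt_mid (a point): yellow-plated hexagon bolt standing on its head, 24 mm across the head, 16 mm shank, 55 mm high, not to be moved; point at its centre (27 mm up)
Not all that is in view belongs to the job. Of the things that look like the part that bears short_cleat_mid, take the one that is farthest to the robot's left at the start. Of the things that look like the part that bears cap_mid, the larger one is meant.

How it is judged:
At the end, for the whole second after the job is handed in: Each cleat within 10 mm along and 12 mm across of its place, foot outward; tube within 10 mm of the plate's centre; cap within 10 mm of the tube's centre, boss within 10 mm of the cap's; all standing on their supports, upright, square to the plate within 0.2 rad, released and at rest (x of tube_mid in the frame of base_plate between -0.01 and 0.01 m and y of tube_mid in the frame of base_plate between -0.01 and 0.01 m and z of tube_mid in the frame of base_plate between 0.038 and 0.046 m and angle between each of tube_mid, tall_cleat_mid, short_cleat_mid, cap_mid, boss_mid's own z axis and vertical below 0.1 rad and (angle between the x axis of tube_mid and the x axis of base_plate, either way round below 0.2 rad or angle between the x axis of tube_mid and the y axis of base_plate, either way round below 0.2 rad) and x of tall_cleat_mid in the frame of base_plate between 0.031 and 0.051 m and y of tall_cleat_mid in the frame of base_plate between -0.012 and 0.012 m and z of tall_cleat_mid in the frame of base_plate between 0.033 and 0.041 m and angle between the x axis of each of tall_cleat_mid, short_cleat_mid and the x axis of base_plate, either way round below 0.2 rad and x of base_plate in the frame of tall_cleat_mid below -0.02 m and x of short_cleat_mid in the frame of base_plate between -0.051 and -0.031 m and y of short_cleat_mid in the frame of base_plate between -0.012 and 0.012 m and z of short_cleat_mid in the frame of base_plate between 0.026 and 0.034 m and x of base_plate in the frame of short_cleat_mid below -0.02 m and horizontal distance between cap_mid and tube_mid below 0.01 m and z of cap_mid in the frame of base_plate between 0.073 and 0.081 m and (angle between the x axis of cap_mid and the x axis of base_plate, either way round below 0.2 rad or angle between the x axis of cap_mid and the y axis of base_plate, either way round below 0.2 rad) and horizontal distance between boss_mid and cap_mid below 0.01 m and z of boss_mid in the frame of base_plate between 0.093 and 0.101 m and linear speed of each of tube, tall_cleat, short_cleat, cap, boss below 0.02 m/s); the robot touches nothing.
It fails at once if the tape measure is moved more than 20 mm (distance of tape_mid from where it was at the start of the episode above 0.02 m).
It fails at once if the bolt is moved more than 20 mm (distance of bolt_mid from where it was at the start of the episode above 0.02 m).
It also fails if it takes over 136 s, if anything falls off the work surface, if the arm or the gripper's body presses on something with over 40 N, if the wrist force passes 120 N, or if a joint passes its speed limit or range.

## Working session

There is one attempt and no reset: what is moved stays moved. The work goes in short steps, Python scripts to look and compute and a tool call to move; the robot and the scene stay as the last step left them, time stands still between calls to the robot, and variables do not carry over. Pictures are saved under pics/ and viewed, at most 14 in all, crops included, and the job is handed in when it is done.

Besides the shell and the picture viewer there is one more tool, called after "Request:" by a JSON object that holds its "op" and its "data". apply_moves: Moves the arm, as the interface text tells. Its arguments: {"type":"object","properties":{"series":{"type":"array"},"hand":{"type":"number"}},"required":["series"]}

```bash
mkdir -p pics
python3 - <<'E'
from cell import readout, snapshot, camera_info, r
import cv2
for n in("top","side"):
    im=snapshot(n); cv2.imwrite(f"pics/{n}0.png",cv2.resize(im[:,:,::-1],(800,600),interpolation=cv2.INTER_CUBIC)); i=camera_info(n);print(n,i["mtx"],i["pose"])
print(camera_info("wrist"));print(readout.read_state())
E
```

```text
top [[376.04403875   0.         253.06171767]
 [  0.         376.04403875 191.1574156 ]
 [  0.           0.           1.        ]] [[ 0.01745497 -0.99862244  0.04948272  0.46073768]
 [-0.99955882 -0.01623907  0.02486868  0.00520422]
 [-0.02403087 -0.04989497 -0.99846533  1.04569344]
 [ 0.          0.          0.          1.        ]]
side [[393.5439056    0.         255.77148742]
 [  0.         393.5439056  189.91098764]
 [  0.           0.           1.        ]] [[-0.88145244 -0.3082728   0.35778411  0.02099454]
 [-0.47211797  0.59456998 -0.65083881  0.93118584]
 [-0.0120918  -0.74259977 -0.66962629  0.97845928]
 [ 0.          0.          0.          1.        ]]
{'mtx': array([[343.35689048,   0.        , 251.06528473],
       [  0.        , 343.35689048, 189.51487796],
       [  0.        ,   0.        ,   1.        ]]), 'tool_from_camera': array([[ 7.39760314e-05, -9.64425329e-01, -2.64355402e-01,
         7.31494346e-02],
       [ 9.99999622e-01,  3.00342365e-04, -8.15878094e-04,
         8.18346510e-04],
       [ 8.66250626e-04, -2.64355241e-01,  9.64424987e-01,
        -1.43124950e-01],
       [ 0.00000000e+00,  0.00000000e+00,  0.00000000e+00,
         1.00000000e+00]])}
{'clock': 0.1, 'joint_pos': array([ 1.15016085e+00,  1.16423963e-01,  1.44216352e+00, -1.11738543e-05,
        1.58398553e+00, -3.77666206e-02]), 'dq': array([ 0.00135256, -0.00056784, -0.00159273, -0.0006107 ,  0.00016364,
        0.0005504 ]), 'tau': array([ 2.08284902e-03, -7.22882080e+01, -6.23866725e+01,  7.82282953e-02,
        2.26081093e-02, -5.34387561e-05]), 'tool_pos': array([0.25209917, 0.62599812, 0.24001017]), 'tcp_rot': array([-1.05927966e-04,  1.90267359e-01,  9.81732189e-01, -4.78628785e-04]), 'contact_force': array([-0.31518017,  0.12953386,  0.25443065]), 'ft_torque': array([ 0.03187115, -0.02686048,  0.00658499]), 'finger_force': 0.0, 'width': 0.09265098052529931}
```

View pics/top0.png

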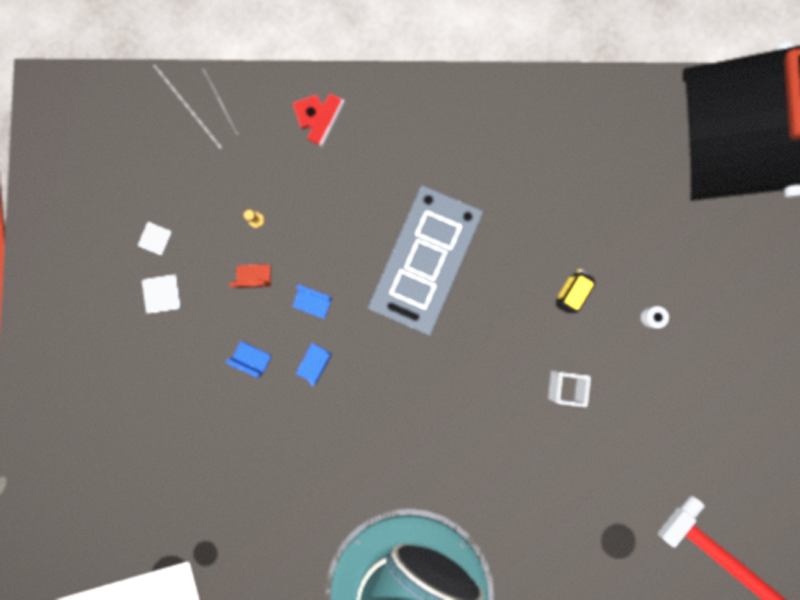

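View pics/side0.png

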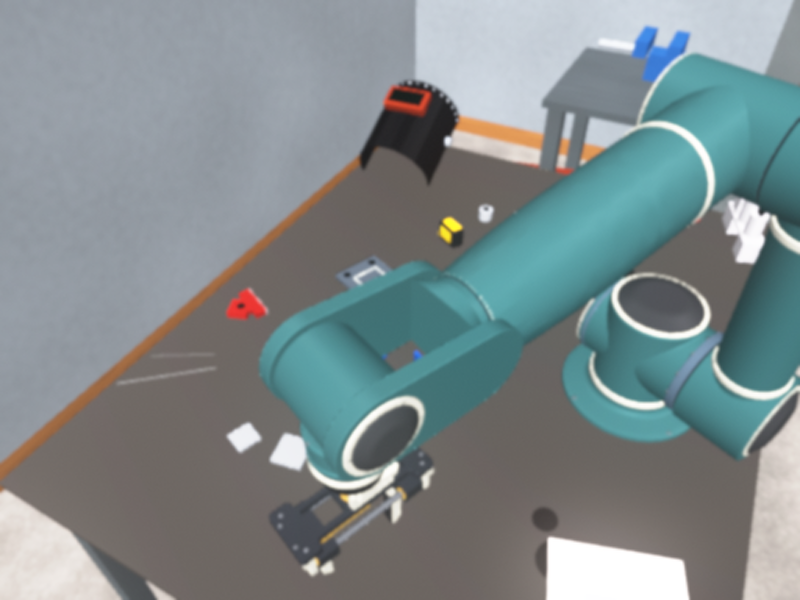

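The top view hides the arm. It shows the plate at (425,260), the red cleat at (252,273), the leftmost blue cleat at (248,358), the larger cap at (160,294), the tube at (570,389), the boss at (655,317), the tape at (575,290) and the bolt at (252,217). I'll enlarge these.

```bash
cat > h.py <<'E'
import numpy as np, cv2
from scipy.spatial.transform import Rotation as R
from cell import readout, snapshot, camera_info, r
def ray(cam,uv,z,T=None):
    i=camera_info(cam); P=i["pose"] if T is None else T
    d=P[:3,:3]@np.linalg.inv(i["mtx"])@[uv[0],uv[1],1]
    return P[:3,3]+d*(z-P[2,3])/d[2]
def tool():
    s=readout.read_state(); T=np.eye(4);T[:3,:3]=R.from_quat(np.roll(s["tcp_rot"],-1)).as_matrix();T[:3,3]=s["tool_pos"];return T
def wrist(name=None,k=1.5):
    T=tool()@camera_info("wrist")["tool_from_camera"]; im=snapshot("wrist")
    if name:cv2.imwrite(f"pics/{name}.png",cv2.resize(im[:,:,::-1],None,fx=k,fy=k,interpolation=cv2.INTER_CUBIC)); np.savez(f"pics/{name}.npz",T=T,im=im)
    return T,im
def crop(im,x0,y0,x1,y1,k): return cv2.resize(im[y0:y1,x0:x1,::-1],None,fx=k,fy=k,interpolation=cv2.INTER_CUBIC)
E
python3 - <<'E'
from h import *
im=snapshot("top"); np.save("pics/top.npy",im)
a=crop(im,80,110,230,250,5); b=crop(im,225,110,435,270,3.8)
cv2.imwrite("pics/ta.png",cv2.resize(a,(640,597)));cv2.imwrite("pics/tb.png",b[:600,:800]);print(a.shape,b.shape)
E
```

```text
(700, 750, 3) (608, 798, 3)
```

View pics/ta.png

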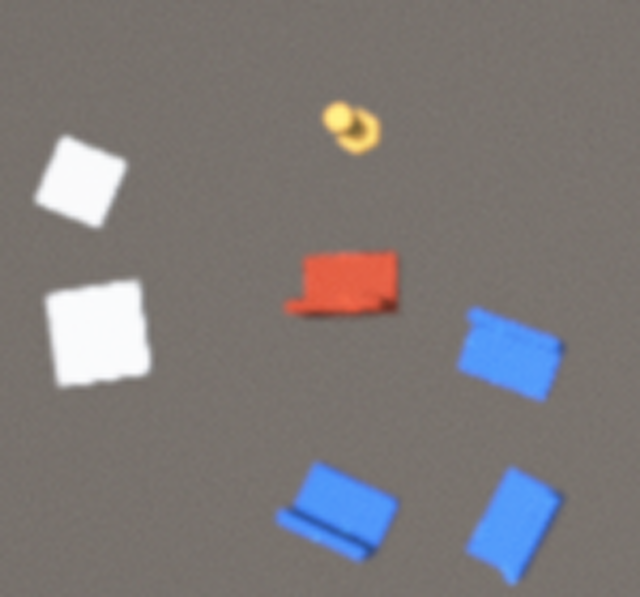

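View pics/tb.png

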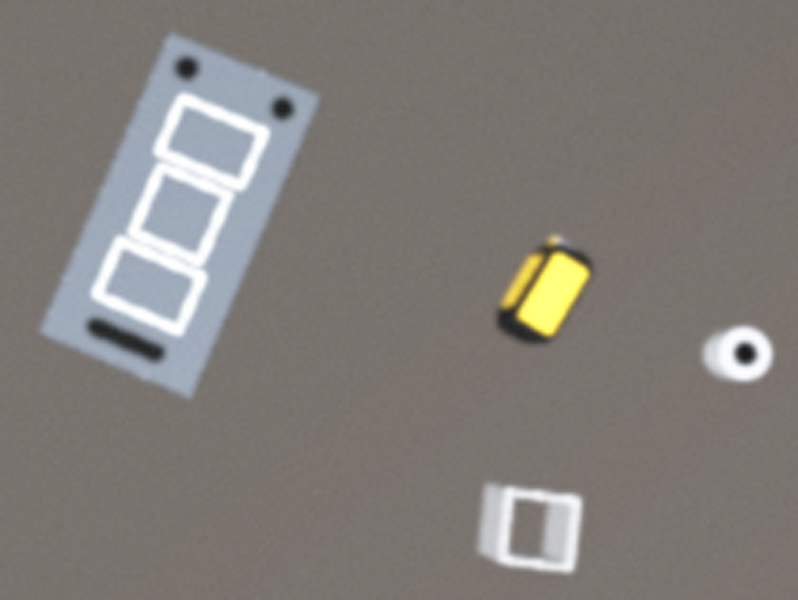

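In the crops I can read the plate corners, holes and slot. The tube's top ring is at (540,530) and the boss bore at (745,353). The target blue cleat has its leg toward the lower left, and the red cleat's leg is at the bottom with its toe up. The large cap is at (98,333).

Run:
```python
from h import *
np.set_printoptions(precision=4,suppress=True)
A=lambda p,z:ray("top",(80+p[0]/4.2667-.4,110+p[1]/4.2667-.4),z)[:2]
B=lambda p,z:ray("top",(225+p[0]/3.8-.4,110+p[1]/3.8-.4),z)[:2]
def quad(f,pts,z):
    q=np.array([f(p,z) for p in pts]);e=[q[(i+1)%4]-q[i] for i in range(4)]
    print(q.mean(0),[np.round([np.linalg.norm(v),np.degrees(np.arctan2(v[1],v[0]))],4) for v in e])
quad(B,[(170,33),(319,95),(192,397),(40,331)],.012)
quad(B,[(503,487),(582,494),(575,572),(500,563)],.06)
quad(A,[(45,296),(139,280),(151,375),(58,387)],.01)
print("boss",B((745,353),.03),"tape",B((552,292),.057),"bolt",A((338,118),.055))
for n,t1,t2,l1,l2,h in(("red",(303,255),(396,251),(285,307),(382,304),.05),("blue",(318,461),(398,502),(280,514),(363,553),.036)):
    q=[A(t1,.008),A(t2,.008),A(l1,h),A(l2,h)]
    t=(q[0]+q[1])/2;l=(q[2]+q[3])/2;d=q[0]-q[1];e=q[2]-q[3]
    print(n,t,l,np.linalg.norm(t-l),[np.degrees(np.arctan2(v[1],v[0])) for v in(d,e)],np.linalg.norm(d),np.linalg.norm(e),np.degrees(np.arctan2(*(t-l)[::-1])))
```

```text
[ 0.583  -0.0202] [array([   0.1177, -112.1375]), array([  0.2382, 158.0385]), array([ 0.1198, 67.5297]), array([  0.2375, -22.4807])]
[ 0.3651 -0.2668] [array([  0.0536, -93.9758]), array([  0.053 , 174.9537]), array([ 0.0509, 84.3267]), array([ 0.0515, -2.0402])]
[0.5141 0.4504] [array([  0.0628, -79.4901]), array([   0.0628, -170.6985]), array([ 0.0616, 98.2617]), array([ 0.0604, 10.4142])]
boss [ 0.488 -0.418] tape [ 0.527  -0.2755] bolt [0.65   0.2844]
red [0.5702 0.2875] [0.5326 0.2851] 0.03765145198439325 [np.float64(93.30919582293996), np.float64(92.66050106810097)] 0.06117087314796071 0.061131811081474155 3.535871630054244
blue [0.4214 0.2775] [0.3894 0.2924] 0.03531683246458666 [np.float64(64.2482861568956), np.float64(66.28257243240894)] 0.058828555387322526 0.05834965715759835 -24.852174172774493
```

```bash
cat >> h.py <<'E'
def Rdown(th):
    t=np.radians(th);y=np.array([np.cos(t),np.sin(t),0]);z=np.array([0,0,-1.]);return np.c_[np.cross(y,z),y,z]
def plan(x,y,z,th,T=None):
    "turn first, then shift in turned axes (mm,deg)"
    T=tool() if T is None else T; Rt=Rdown(th)
    print("turn",np.round(np.degrees(R.from_matrix(T[:3,:3].T@Rt).as_rotvec()),1),"then shift mm",np.round(1000*Rt.T@(np.array([x,y,z])-T[:3,3]),1))
    T=np.eye(4);T[:3,:3]=Rt;T[:3,3]=x,y,z;return T
E
python3 -c "
from h import *
plan(.3894,.2924,.17,65.5)"
```

```text
turn [-0.   0.   2.6] then shift mm [-263.3 -246.6   70.1]
```

Request:
{"op": "apply_moves", "data": {"series": [{"rz":2.6},{"dx":-0.033,"dy":-0.031,"dz":0.009},{"dx":-0.033,"dy":-0.031,"dz":0.009},{"dx":-0.033,"dy":-0.031,"dz":0.009},{"dx":-0.033,"dy":-0.031,"dz":0.009}], "hand": -1}}

```text
invalid input at $.series[0]: expected keys dx, dy, dz, rx, ry, rz
```

Request:
{"op": "apply_moves", "data": {"series": [{"dx":-0.033,"dy":-0.031,"dz":0.009},{"dx":-0.033,"dy":-0.031,"dz":0.009},{"dx":-0.033,"dy":-0.031,"dz":0.009},{"dx":-0.033,"dy":-0.031,"dz":0.009},{"dx":0}]}}

```text
invalid input at $.series[0]: expected keys dx, dy, dz, rx, ry, rz
```

```bash
python3 -c "
from h import *
plan(.3894,.2924,.17,65.5)
wrist('w1')"
```

```text
turn [-0.   0.   2.6] then shift mm [-263.3 -246.6   70.1]
```

View pics/w1.png

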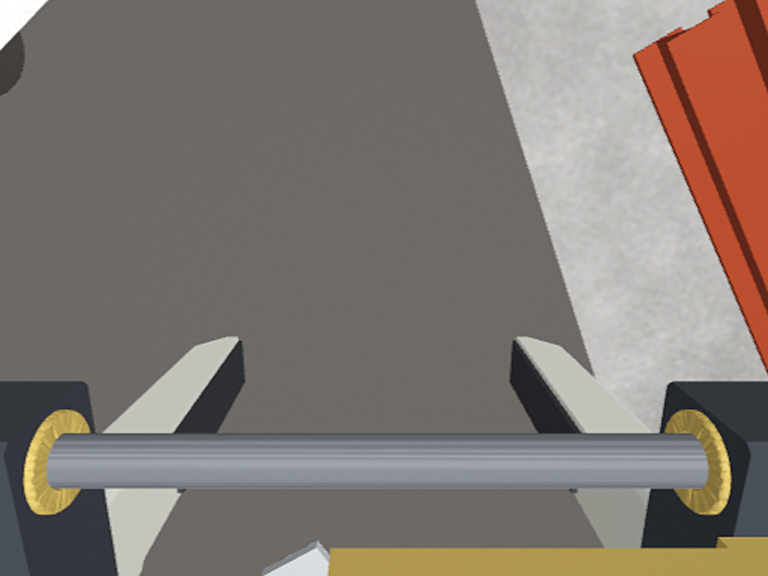

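The move was refused because every row needs all the keys. The picture shows only bare table ahead of the fingertips, which are at (240,340) and (515,340). Retrying.

Request:
{"op": "apply_moves", "data": {"series": [{"dx":0,"dy":0,"dz":0,"rx":0,"ry":0,"rz":2.6},{"dx":-0.033,"dy":-0.031,"dz":0.009,"rx":0,"ry":0,"rz":0},{"dx":-0.033,"dy":-0.031,"dz":0.009,"rx":0,"ry":0,"rz":0},{"dx":-0.033,"dy":-0.031,"dz":0.009,"rx":0,"ry":0,"rz":0},{"dx":-0.033,"dy":-0.031,"dz":0.009,"rx":0,"ry":0,"rz":0}], "hand": -1}}

```text
clock: 0.82
tool_pos: [0.321, 0.4571, 0.2042]
tcp_rot: [0.0, 0.212, 0.977, -0.0]
contact_force: [0.5, -0.1, 0.7]
width: 0.0927
finger_force: 0.0
```

Request:
{"op": "apply_moves", "data": {"series": [{"dx":-0.033,"dy":-0.031,"dz":0.009,"rx":0,"ry":0,"rz":0},{"dx":-0.033,"dy":-0.031,"dz":0.009,"rx":0,"ry":0,"rz":0},{"dx":-0.033,"dy":-0.031,"dz":0.009,"rx":0,"ry":0,"rz":0},{"dx":-0.033,"dy":-0.031,"dz":0.009,"rx":0,"ry":0,"rz":0},{"dx":0,"dy":0,"dz":0,"rx":0,"ry":0,"rz":0}]}}

```text
clock: 1.45
tool_pos: [0.3899, 0.2888, 0.1681]
tcp_rot: [-0.0, 0.214, 0.977, -0.0]
contact_force: [-0.1, 1.4, 0.5]
width: 0.0927
finger_force: 0.0
```

```bash
python3 -c "
from h import *
plan(.3894,.2924,.17,65.5)
wrist('w2')"
```

```text
turn [-0.  -0.  -0.2] then shift mm [ 1.9  3.1 -1.9]
```

View pics/w2.png

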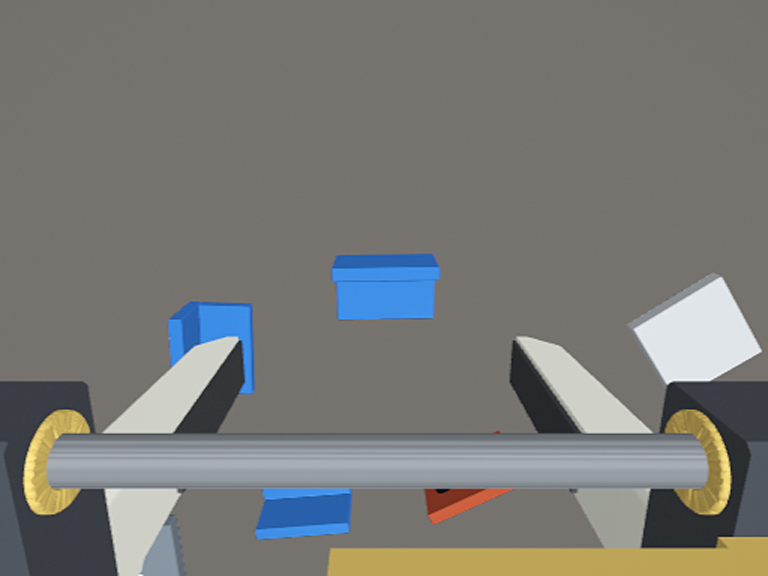

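The target blue cleat's leg top spans (332,267)-(439,280), and its toe edge is at row 319. The cleat is nearly square with the tool.

```bash
cat >> h.py <<'E'
def wp(name,p,z,k=1.5):
    return ray("wrist",((p[0]+.5)/k-.5,(p[1]+.5)/k-.5),z,np.load(f"pics/{name}.npz")["T"])[:2]
E
python3 -c "
from h import *
q=[wp('w2',p,.036) for p in((332,267),(439,266),(438,280),(333,281))]
t=[wp('w2',p,.008) for p in((338,320),(433,318))]
c=np.mean(q,0);t=np.array(t)
a=lambda v:np.degrees(np.arctan2(v[1],v[0]))
print(c,a(q[1]-q[0]),a(q[2]-q[3]),a(t[1]-t[0]),np.linalg.norm(q[1]-q[0]),np.linalg.norm(t.mean(0)-c))
plan(*c,.023,a(q[1]-q[0]))
"
```

```text
[0.38839949 0.29523927] 65.86620057813202 65.88344562130372 66.60021596369754 0.05871334149446961 0.03618521420439383
turn [ 0.  -0.  -0.5] then shift mm [  3.2   4.2 145.6]
```

Request:
{"op": "apply_moves", "data": {"series": [{"dx":0.003,"dy":0.004,"dz":0.041,"rx":0,"ry":0,"rz":-0.6},{"dx":0,"dy":0,"dz":0.05,"rx":0,"ry":0,"rz":0},{"dx":0,"dy":0,"dz":0.03,"rx":0,"ry":0,"rz":0},{"dx":0,"dy":0,"dz":0.02,"rx":0,"ry":0,"rz":0},{"dx":0,"dy":0,"dz":0,"rx":0,"ry":0,"rz":0}]}}

```text
clock: 2.12
tool_pos: [0.3873, 0.2962, 0.0266]
tcp_rot: [-0.001, 0.207, 0.978, -0.001]
contact_force: [-0.1, -0.3, 0.4]
width: 0.093
finger_force: 0.0
```

Request:
{"op": "apply_moves", "data": {"series": [{"dx":0,"dy":0,"dz":0,"rx":0,"ry":0,"rz":0},{"dx":0,"dy":0,"dz":0,"rx":0,"ry":0,"rz":0},{"dx":0,"dy":0,"dz":0,"rx":0,"ry":0,"rz":0},{"dx":0,"dy":0,"dz":0,"rx":0,"ry":0,"rz":0},{"dx":0,"dy":0,"dz":0,"rx":0,"ry":0,"rz":0}], "hand": 1}}

```text
clock: 2.75
tool_pos: [0.3884, 0.2959, 0.028]
tcp_rot: [0.0, 0.207, 0.978, 0.0]
contact_force: [-2.4, -2.0, 6.3]
width: 0.0595
finger_force: 30.0
```

```bash
python3 -c "
from h import *
print(readout.read_state()['width']);T=tool();print(T[:3,3])
T[2,3]+=.150
plan(.545,-.0047,.17,-112.2,T)"
```

```text
0.05949101857940946
[0.3883551  0.29585553 0.02804303]
turn [  0.   -0.  178.3] then shift mm [258.6 219.1   8. ]
```

Request:
{"op": "apply_moves", "data": {"series": [{"dx":0,"dy":0,"dz":-0.04,"rx":0,"ry":0,"rz":0},{"dx":0,"dy":0,"dz":-0.05,"rx":0,"ry":0,"rz":10},{"dx":0,"dy":0,"dz":-0.05,"rx":0,"ry":0,"rz":10},{"dx":0,"dy":0,"dz":0,"rx":0,"ry":0,"rz":10},{"dx":0,"dy":0,"dz":0,"rx":0,"ry":0,"rz":10}]}}

```text
clock: 3.38
tool_pos: [0.3883, 0.2958, 0.1679]
tcp_rot: [0.0, 0.532, 0.847, 0.0]
contact_force: [-0.6, -0.1, -3.6]
width: 0.0596
finger_force: 30.0
```

Request:
{"op": "apply_moves", "data": {"series": [{"dx":0,"dy":0,"dz":0,"rx":0,"ry":0,"rz":10},{"dx":0,"dy":0,"dz":0,"rx":0,"ry":0,"rz":10},{"dx":0,"dy":0,"dz":0,"rx":0,"ry":0,"rz":10},{"dx":0,"dy":0,"dz":0,"rx":0,"ry":0,"rz":10},{"dx":0,"dy":0,"dz":0,"rx":0,"ry":0,"rz":10}]}}

```text
clock: 4.0
tool_pos: [0.3881, 0.2957, 0.1672]
tcp_rot: [-0.0, 0.84, 0.543, -0.0]
contact_force: [-0.5, -1.0, -2.5]
width: 0.06
finger_force: 30.0
```

Request:
{"op": "apply_moves", "data": {"series": [{"dx":0,"dy":0,"dz":0,"rx":0,"ry":0,"rz":10},{"dx":0,"dy":0,"dz":0,"rx":0,"ry":0,"rz":10},{"dx":0,"dy":0,"dz":0,"rx":0,"ry":0,"rz":10},{"dx":0,"dy":0,"dz":0,"rx":0,"ry":0,"rz":10},{"dx":0,"dy":0,"dz":0,"rx":0,"ry":0,"rz":10}]}}

```text
clock: 4.62
tool_pos: [0.3881, 0.2957, 0.1672]
tcp_rot: [0.0, 0.991, 0.137, -0.0]
contact_force: [0.2, -0.2, -2.8]
width: 0.0597
finger_force: 30.0
```

Request:
{"op": "apply_moves", "data": {"series": [{"dx":0,"dy":0,"dz":0,"rx":0,"ry":0,"rz":10},{"dx":0,"dy":0,"dz":0,"rx":0,"ry":0,"rz":10},{"dx":0,"dy":0,"dz":0,"rx":0,"ry":0,"rz":10},{"dx":0,"dy":0,"dz":0,"rx":0,"ry":0,"rz":8.3},{"dx":0,"dy":0,"dz":0,"rx":0,"ry":0,"rz":0}]}}

```text
clock: 5.25
tool_pos: [0.3881, 0.2957, 0.1673]
tcp_rot: [0.0, 0.981, -0.192, -0.0]
contact_force: [0.2, 0.6, -2.8]
width: 0.0594
finger_force: 30.0
```

```bash
python3 -c "
from h import *
print(readout.read_state()['width']);plan(.545,-.0047,.17,-112.2)"
```

```text
0.059440361801433694
turn [0. 0. 0.] then shift mm [258.7 218.9  -2.7]
```

Request:
{"op": "apply_moves", "data": {"series": [{"dx":0.037,"dy":0.0313,"dz":0,"rx":0,"ry":0,"rz":0},{"dx":0.037,"dy":0.0313,"dz":0,"rx":0,"ry":0,"rz":0},{"dx":0.037,"dy":0.0313,"dz":0,"rx":0,"ry":0,"rz":0},{"dx":0.037,"dy":0.0313,"dz":0,"rx":0,"ry":0,"rz":0},{"dx":0.037,"dy":0.0313,"dz":0,"rx":0,"ry":0,"rz":0}]}}

```text
clock: 5.88
tool_pos: [0.5008, 0.0794, 0.1676]
tcp_rot: [-0.0, 0.982, -0.191, 0.0]
contact_force: [1.7, 1.2, -3.1]
width: 0.0595
finger_force: 30.0
```

Request:
{"op": "apply_moves", "data": {"series": [{"dx":0.037,"dy":0.0313,"dz":0,"rx":0,"ry":0,"rz":0},{"dx":0.037,"dy":0.0313,"dz":0,"rx":0,"ry":0,"rz":0},{"dx":0,"dy":0,"dz":0,"rx":0,"ry":0,"rz":0},{"dx":0,"dy":0,"dz":0,"rx":0,"ry":0,"rz":0}]}}

```text
clock: 6.38
tool_pos: [0.5449, -0.0049, 0.1673]
tcp_rot: [-0.0, 0.981, -0.192, -0.0]
contact_force: [0.2, 0.9, -3.2]
width: 0.0599
finger_force: 30.0
```

```bash
python3 -c "
from h import *
plan(.545,-.0047,.17,-112.2)
wrist('w3')"
```

```text
turn [0.  0.  0.1] then shift mm [ 0.1 -0.2 -2.7]
```

View pics/w3.png

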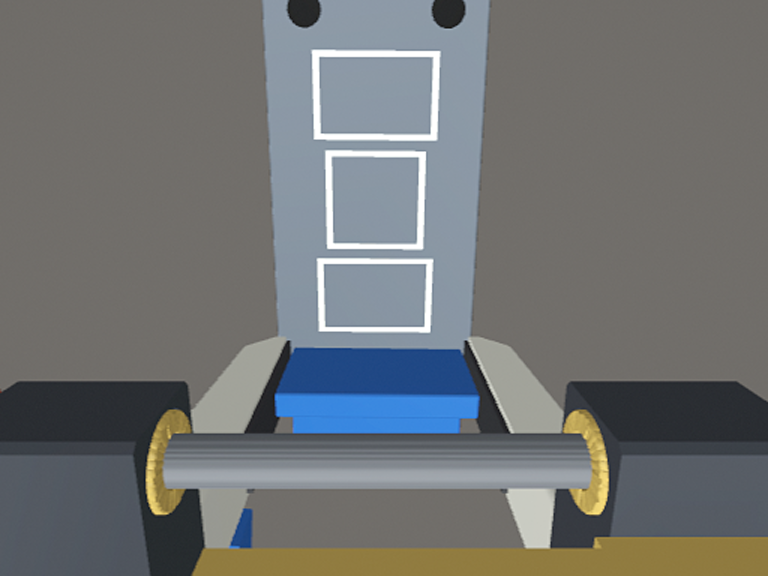

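The held blue cleat is square in the jaws. The chalk outlines are clear: the red rectangle at (312-440, 51-139), the tube square at (325-426, 151-249) and the blue rectangle at (317-433, 259-331).

```bash
python3 -c "
from h import *
a=lambda v:np.degrees(np.arctan2(v[1],v[0]))
cs=[]
for P in([(312,51),(440,51),(437,139),(314,139)],[(325,151),(426,152),(423,249),(328,248)],[(317,259),(433,259),(431,331),(319,332)]):
    q=np.array([wp('w3',p,.012) for p in P]);c=q.mean(0);cs.append(c)
    print(c,a(q[1]-q[0]),a(q[2]-q[3]),a(q[0]-q[3]),a(q[1]-q[2]),np.linalg.norm(q[1]-q[0]),np.linalg.norm(q[1]-q[2]))
u=cs[0]-cs[2];print(a(u),np.linalg.norm(u),np.mean(cs,0))
"
```

```text
[ 0.63628567 -0.04077398] -112.11534573290274 -112.12285835220061 -22.61405308656029 -22.38811583134894 0.06839326679778417 0.04525549732164343
[ 0.58349999 -0.01913479] -112.67328208065133 -112.74666758586008 -21.814059768038856 -22.51073921168029 0.05665804518176987 0.05538471703722954
[0.53097599 0.0025979 ] -112.13421892036403 -111.5979086826419 -22.3444953174858 -22.031779421237022 0.06873372082788233 0.04535183352744764
-22.384355737193097 0.11389139251490857 [ 0.58358722 -0.01910362]
```

Request:
{"op": "apply_moves", "data": {"series": [{"dx":0,"dy":-0.0015,"dz":0.04,"rx":0,"ry":0,"rz":0},{"dx":0,"dy":0,"dz":0.04,"rx":0,"ry":0,"rz":0},{"dx":0,"dy":0,"dz":0.03,"rx":0,"ry":0,"rz":0},{"dx":0,"dy":0,"dz":0.012,"rx":0,"ry":0,"rz":0},{"dx":0,"dy":0,"dz":0.004,"rx":0,"ry":0,"rz":0}]}}

```text
clock: 7.05
tool_pos: [0.5457, -0.0031, 0.0419]
tcp_rot: [-0.0, 0.981, -0.192, 0.0]
contact_force: [-0.5, -0.6, -2.7]
width: 0.0597
finger_force: 30.0
```

Request:
{"op": "apply_moves", "data": {"series": [{"dx":0,"dy":0,"dz":0.001,"rx":0,"ry":0,"rz":0},{"dx":0,"dy":0,"dz":0,"rx":0,"ry":0,"rz":0}]}}

```text
clock: 7.3
tool_pos: [0.5462, -0.0036, 0.0417]
tcp_rot: [-0.0, 0.981, -0.193, 0.001]
contact_force: [0.1, -0.1, -2.9]
width: 0.0594
finger_force: 30.0
```

Request:
{"op": "apply_moves", "data": {"series": [{"dx":0,"dy":0,"dz":0.001,"rx":0,"ry":0,"rz":0},{"dx":0,"dy":0,"dz":0.001,"rx":0,"ry":0,"rz":0},{"dx":0,"dy":0,"dz":0,"rx":0,"ry":0,"rz":0}]}}

```text
clock: 7.68
tool_pos: [0.5461, -0.0037, 0.04]
tcp_rot: [-0.0, 0.981, -0.193, 0.0]
contact_force: [-6.2, -0.8, 11.0]
width: 0.0597
finger_force: 30.0
```

Request:
{"op": "apply_moves", "data": {"series": [{"dx":0,"dy":0,"dz":0,"rx":0,"ry":0,"rz":0},{"dx":0,"dy":0,"dz":0,"rx":0,"ry":0,"rz":0},{"dx":0,"dy":0,"dz":0,"rx":0,"ry":0,"rz":0}], "hand": -1}}

```text
clock: 8.05
tool_pos: [0.5457, -0.0036, 0.0386]
tcp_rot: [0.0, 0.981, -0.193, 0.0]
contact_force: [0.7, -0.6, -0.7]
width: 0.0851
finger_force: 0.0
```

```bash
python3 -c "
from h import *
T=tool();T[2,3]+=.16
plan(.5326,.2851,.2,-86.8,T)"
```

```text
turn [  0.   -0.  -25.4] then shift mm [   3.  -289.    -1.4]
```

Request:
{"op": "apply_moves", "data": {"series": [{"dx":0,"dy":0,"dz":-0.04,"rx":0,"ry":0,"rz":0},{"dx":0,"dy":0,"dz":-0.06,"rx":0,"ry":0,"rz":-8.5},{"dx":0,"dy":0,"dz":-0.06,"rx":0,"ry":0,"rz":-8.5},{"dx":0,"dy":0,"dz":0,"rx":0,"ry":0,"rz":-8.4},{"dx":0.003,"dy":-0.029,"dz":0,"rx":0,"ry":0,"rz":0}]}}

```text
clock: 8.68
tool_pos: [0.5473, 0.0248, 0.1995]
tcp_rot: [0.0, 1.0, 0.028, 0.001]
contact_force: [-0.7, 0.3, 0.3]
width: 0.093
finger_force: 0.0
```

Request:
{"op": "apply_moves", "data": {"series": [{"dx":0,"dy":-0.052,"dz":0,"rx":0,"ry":0,"rz":0},{"dx":0,"dy":-0.052,"dz":0,"rx":0,"ry":0,"rz":0},{"dx":0,"dy":-0.052,"dz":0,"rx":0,"ry":0,"rz":0},{"dx":0,"dy":-0.052,"dz":0,"rx":0,"ry":0,"rz":0},{"dx":0,"dy":-0.052,"dz":0,"rx":0,"ry":0,"rz":0}]}}

```text
clock: 9.3
tool_pos: [0.5324, 0.2869, 0.1986]
tcp_rot: [-0.0, 1.0, 0.028, 0.0]
contact_force: [0.8, 0.3, 0.4]
width: 0.0931
finger_force: 0.0
```

Request:
{"op": "apply_moves", "data": {"series": [{"dx":0,"dy":0,"dz":0,"rx":0,"ry":0,"rz":0}]}}

```text
clock: 9.43
tool_pos: [0.532, 0.2879, 0.1981]
tcp_rot: [-0.0, 1.0, 0.029, -0.0]
contact_force: [-0.4, -0.5, -0.4]
width: 0.093
finger_force: 0.0
```

```bash
python3 -c "
from h import *
plan(.5326,.2851,.2,-86.8)
wrist('w4')"
```

```text
turn [-0.   0.   0.2] then shift mm [ 0.4  2.8 -1.9]
```

View pics/w4.png

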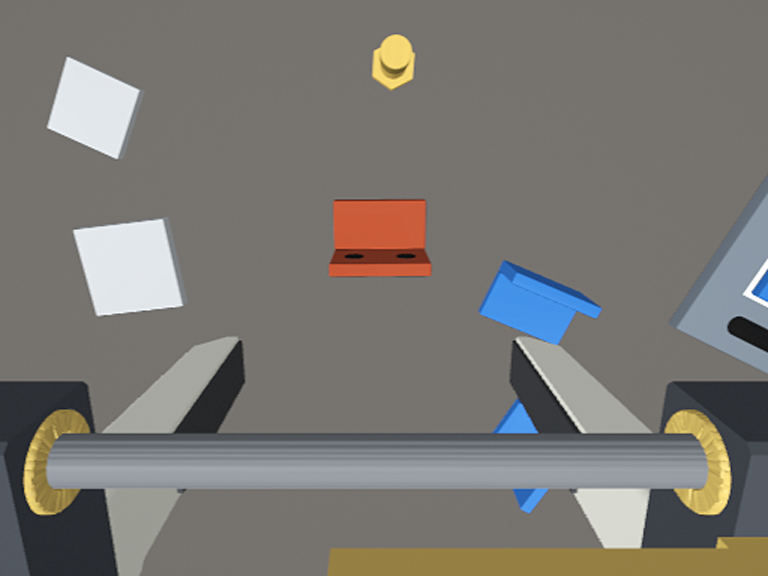

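The red cleat's leg top is at (330-431, 264-276) and its toe edge is at row 200. The large cap's top corners are (73,229), (166,218), (183,305) and (97,316).

```bash
python3 -c "
from h import *
a=lambda v:np.degrees(np.arctan2(v[1],v[0]))
for P,z in(([(330,264),(431,263.5),(431,276),(330,277)],.05),([(333,200),(426,200),(426,249),(333,249)],.008),([(73,229),(166,218),(183,305),(97,316)],.01)):
    q=np.array([wp('w4',p,z) for p in P]);c=q.mean(0)
    print(c,a(q[1]-q[0]),a(q[2]-q[3]),a(q[0]-q[3]),a(q[1]-q[2]),np.linalg.norm(q[1]-q[0]),np.linalg.norm(q[1]-q[2]))
    if z==.05:plan(*c,.037,a(q[1]-q[0]))
"
```

```text
[0.53447648 0.28636747] -86.35961831934318 -86.0662686003167 1.9860553249063062 4.953087020925512 0.05856509289083008 0.0074837240099643685
turn [ 0.   0.  -0.3] then shift mm [  2.2   0.  161.2]
[0.55450004 0.28789908] -86.64357017625444 -86.64884794942718 2.074141828074117 4.806248713492026 0.05970172164697558 0.03202223377179143
[0.51652506 0.450856  ] -79.97249459397511 -79.11492889849241 10.093666081565567 8.332461596324238 0.06135903116854372 0.05892974894701115
```

Request:
{"op": "apply_moves", "data": {"series": [{"dx":0.002,"dy":0,"dz":0.05,"rx":0,"ry":0,"rz":0},{"dx":0,"dy":0,"dz":0.05,"rx":0,"ry":0,"rz":0},{"dx":0,"dy":0,"dz":0.04,"rx":0,"ry":0,"rz":0},{"dx":0,"dy":0,"dz":0.021,"rx":0,"ry":0,"rz":0},{"dx":0,"dy":0,"dz":0,"rx":0,"ry":0,"rz":0}]}}

```text
clock: 10.1
tool_pos: [0.5345, 0.2845, 0.037]
tcp_rot: [0.0, 1.0, 0.027, -0.001]
contact_force: [0.8, 0.5, 0.3]
width: 0.093
finger_force: 0.0
```

Request:
{"op": "apply_moves", "data": {"series": [{"dx":0,"dy":0,"dz":0,"rx":0,"ry":0,"rz":0},{"dx":0,"dy":0,"dz":0,"rx":0,"ry":0,"rz":0},{"dx":0,"dy":0,"dz":0,"rx":0,"ry":0,"rz":0},{"dx":0,"dy":0,"dz":0,"rx":0,"ry":0,"rz":0},{"dx":0,"dy":0,"dz":0,"rx":0,"ry":0,"rz":0}], "hand": 1}}

```text
clock: 10.72
tool_pos: [0.5349, 0.2855, 0.0382]
tcp_rot: [-0.0, 1.0, 0.028, 0.0]
contact_force: [-0.5, 0.9, 5.4]
width: 0.0596
finger_force: 30.0
```

```bash
python3 -c "
from h import *
T=tool();print(T[:3,3],readout.read_state()['width']);T[2,3]+=.13
plan(.5836+.041*.9252,-.0191-.041*.3795,.18,-112.3,T)"
```

```text
[0.53487114 0.28545675 0.0382179 ] 0.05955224748207132
turn [-0.  -0.  25.5] then shift mm [201.7 263.3 -11.8]
```

Request:
{"op": "apply_moves", "data": {"series": [{"dx":0,"dy":0,"dz":-0.03,"rx":0,"ry":0,"rz":0},{"dx":0,"dy":0,"dz":-0.05,"rx":0,"ry":0,"rz":8.5},{"dx":0,"dy":0,"dz":-0.05,"rx":0,"ry":0,"rz":8.5},{"dx":0,"dy":0,"dz":0,"rx":0,"ry":0,"rz":8.5},{"dx":0.0288,"dy":0.0376,"dz":0,"rx":0,"ry":0,"rz":0}]}}

```text
clock: 11.35
tool_pos: [0.5466, 0.2406, 0.1677]
tcp_rot: [-0.0, 0.981, -0.194, -0.0]
contact_force: [-0.0, -0.3, -4.0]
width: 0.0597
finger_force: 30.0
```

Request:
{"op": "apply_moves", "data": {"series": [{"dx":0.0288,"dy":0.0376,"dz":0,"rx":0,"ry":0,"rz":0},{"dx":0.0288,"dy":0.0376,"dz":0,"rx":0,"ry":0,"rz":0},{"dx":0.0288,"dy":0.0376,"dz":0,"rx":0,"ry":0,"rz":0},{"dx":0.0288,"dy":0.0376,"dz":0,"rx":0,"ry":0,"rz":0},{"dx":0.0288,"dy":0.0376,"dz":0,"rx":0,"ry":0,"rz":0}]}}

```text
clock: 11.98
tool_pos: [0.6088, 0.0093, 0.1671]
tcp_rot: [0.0, 0.981, -0.194, -0.0]
contact_force: [0.4, -0.0, -3.8]
width: 0.0594
finger_force: 30.0
```

Request:
{"op": "apply_moves", "data": {"series": [{"dx":0.0288,"dy":0.0376,"dz":0,"rx":0,"ry":0,"rz":0},{"dx":0,"dy":0,"dz":0,"rx":0,"ry":0,"rz":0},{"dx":0,"dy":0,"dz":0,"rx":0,"ry":0,"rz":0}]}}

```text
clock: 12.35
tool_pos: [0.6209, -0.0347, 0.1671]
tcp_rot: [-0.0, 0.981, -0.194, -0.001]
contact_force: [0.2, 0.5, -2.8]
width: 0.0599
finger_force: 30.0
```

```bash
python3 -c "
from h import *
plan(.5836+.041*.9252,-.0191-.041*.3795,.05,-112.3)"
```

```text
turn [ 0.   0.1 -0.1] then shift mm [  0.6  -0.2 117.1]
```

Request:
{"op": "apply_moves", "data": {"series": [{"dx":0.0005,"dy":0,"dz":0.04,"rx":0,"ry":0,"rz":0},{"dx":0,"dy":0,"dz":0.04,"rx":0,"ry":0,"rz":0},{"dx":0,"dy":0,"dz":0.025,"rx":0,"ry":0,"rz":0},{"dx":0,"dy":0,"dz":0.008,"rx":0,"ry":0,"rz":0},{"dx":0,"dy":0,"dz":0.003,"rx":0,"ry":0,"rz":0}]}}

```text
clock: 12.98
tool_pos: [0.6218, -0.0344, 0.0521]
tcp_rot: [-0.0, 0.981, -0.193, 0.0]
contact_force: [0.1, -0.2, -3.0]
width: 0.0599
finger_force: 30.0
```

Request:
{"op": "apply_moves", "data": {"series": [{"dx":0,"dy":0,"dz":0.001,"rx":0,"ry":0,"rz":0},{"dx":0,"dy":0,"dz":0,"rx":0,"ry":0,"rz":0}]}}

```text
clock: 13.22
tool_pos: [0.622, -0.035, 0.0516]
tcp_rot: [-0.0, 0.981, -0.194, 0.001]
contact_force: [0.5, 1.2, -3.0]
width: 0.0596
finger_force: 30.0
```

Next: set the red cleat down, release it, then go to the tube.

Request:
{"op": "apply_moves", "data": {"series": [{"dx":0,"dy":0,"dz":0.001,"rx":0,"ry":0,"rz":0},{"dx":0,"dy":0,"dz":0.001,"rx":0,"ry":0,"rz":0},{"dx":0,"dy":0,"dz":0,"rx":0,"ry":0,"rz":0}]}}

```text
clock: 13.6
tool_pos: [0.622, -0.0351, 0.0502]
tcp_rot: [-0.0, 0.981, -0.194, 0.0]
contact_force: [-6.6, 0.1, 10.1]
width: 0.0597
finger_force: 30.0
```

Request:
{"op": "apply_moves", "data": {"series": [{"dx":0,"dy":0,"dz":0,"rx":0,"ry":0,"rz":0},{"dx":0,"dy":0,"dz":0,"rx":0,"ry":0,"rz":0},{"dx":0,"dy":0,"dz":0,"rx":0,"ry":0,"rz":0},{"dx":0,"dy":0,"dz":0,"rx":0,"ry":0,"rz":0}], "hand": -1}}

```text
clock: 14.1
tool_pos: [0.6216, -0.0351, 0.0486]
tcp_rot: [0.0, 0.981, -0.194, -0.0]
contact_force: [0.8, 0.2, 0.5]
width: 0.0917
finger_force: 0.0
```

```bash
python3 -c "
from h import *
T=tool();T[2,3]+=.16
plan(.3651,-.2668,.21,-94.2,T)"
```

```text
turn [  0.    0.  -18.1] then shift mm [-238.9  249.9   -1.4]
```

Request:
{"op": "apply_moves", "data": {"series": [{"dx":0,"dy":0,"dz":-0.04,"rx":0,"ry":0,"rz":0},{"dx":0,"dy":0,"dz":-0.06,"rx":0,"ry":0,"rz":-9},{"dx":0,"dy":0,"dz":-0.06,"rx":0,"ry":0,"rz":-9},{"dx":-0.0341,"dy":0.0357,"dz":0,"rx":0,"ry":0,"rz":0},{"dx":-0.0341,"dy":0.0357,"dz":0,"rx":0,"ry":0,"rz":0}]}}

```text
clock: 14.72
tool_pos: [0.5475, -0.1016, 0.2092]
tcp_rot: [0.0, 0.999, -0.037, 0.0]
contact_force: [-0.0, -0.6, -0.6]
width: 0.0931
finger_force: 0.0
```

Request:
{"op": "apply_moves", "data": {"series": [{"dx":-0.0341,"dy":0.0357,"dz":0,"rx":0,"ry":0,"rz":0},{"dx":-0.0341,"dy":0.0357,"dz":0,"rx":0,"ry":0,"rz":0},{"dx":-0.0341,"dy":0.0357,"dz":0,"rx":0,"ry":0,"rz":0},{"dx":-0.0341,"dy":0.0357,"dz":0,"rx":0,"ry":0,"rz":0},{"dx":-0.0341,"dy":0.0357,"dz":0,"rx":0,"ry":0,"rz":0}]}}

```text
clock: 15.35
tool_pos: [0.3635, -0.267, 0.2088]
tcp_rot: [0.0, 0.999, -0.038, 0.0]
contact_force: [0.3, 0.1, 0.6]
width: 0.0928
finger_force: 0.0
```

Request:
{"op": "apply_moves", "data": {"series": [{"dx":0,"dy":0,"dz":0,"rx":0,"ry":0,"rz":0},{"dx":0,"dy":0,"dz":0,"rx":0,"ry":0,"rz":0}]}}

```text
clock: 15.6
tool_pos: [0.3649, -0.2661, 0.2088]
tcp_rot: [0.0, 0.999, -0.038, 0.0]
contact_force: [-0.2, -0.6, -0.4]
width: 0.0927
finger_force: 0.0
```

```bash
python3 -c "
from h import *
plan(.3651,-.2668,.2,-94.2)
wrist('w5')"
```

```text
turn [ 0.  -0.  -0.2] then shift mm [0.2 0.7 8.8]
```

View pics/w5.png

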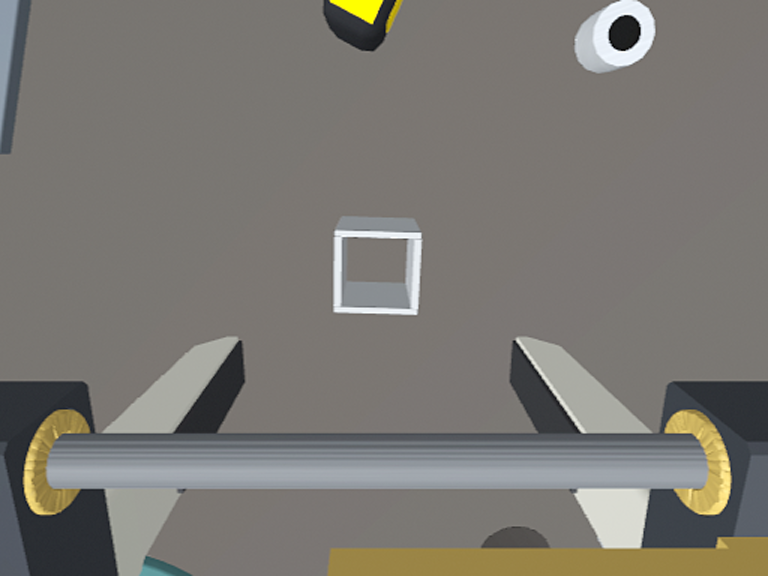

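The tube's top ring has corners (333,231), (422,235), (418,315) and (333,311). The boss bore is at (625,33).

```bash
python3 -c "
from h import *
a=lambda v:np.degrees(np.arctan2(v[1],v[0]))
q=np.array([wp('w5',p,.06) for p in [(333,231),(422,235),(418,315),(333,311)]]);c=q.mean(0)
print(c,a(q[1]-q[0]),a(q[2]-q[3]),a(q[0]-q[3]),a(q[1]-q[2]),np.linalg.norm(q[1]-q[0]),np.linalg.norm(q[1]-q[2]))
print('boss',wp('w5',(625,33),.03))
plan(*c,.04,(a(q[1]-q[0])+a(q[2]-q[3]))/2)
"
```

```text
[ 0.36507616 -0.26540136] -96.96995521677016 -97.21854708768302 -5.6455729293405685 -5.879455398515513 0.05095038030053185 0.04826508466443489
boss [ 0.48831001 -0.41738378]
turn [-0.  -0.   2.8] then shift mm [ -0.2  -0.3 168.7]
```

Request:
{"op": "apply_moves", "data": {"series": [{"dx":0,"dy":0,"dz":0.05,"rx":0,"ry":0,"rz":2.3},{"dx":0,"dy":0,"dz":0.05,"rx":0,"ry":0,"rz":0},{"dx":0,"dy":0,"dz":0.045,"rx":0,"ry":0,"rz":0},{"dx":0,"dy":0,"dz":0.024,"rx":0,"ry":0,"rz":0},{"dx":0,"dy":0,"dz":0,"rx":0,"ry":0,"rz":0}]}}

```text
clock: 16.27
tool_pos: [0.3647, -0.2648, 0.0381]
tcp_rot: [-0.001, 0.998, -0.057, -0.001]
contact_force: [-0.5, -0.3, 0.9]
width: 0.093
finger_force: 0.0
```

Request:
{"op": "apply_moves", "data": {"series": [{"dx":0,"dy":0,"dz":0,"rx":0,"ry":0,"rz":0},{"dx":0,"dy":0,"dz":0,"rx":0,"ry":0,"rz":0},{"dx":0,"dy":0,"dz":0,"rx":0,"ry":0,"rz":0},{"dx":0,"dy":0,"dz":0,"rx":0,"ry":0,"rz":0},{"dx":0,"dy":0,"dz":0,"rx":0,"ry":0,"rz":0}], "hand": 1}}

```text
clock: 16.9
tool_pos: [0.3648, -0.2662, 0.0398]
tcp_rot: [0.0, 0.998, -0.058, 0.0]
contact_force: [-0.6, 1.0, 1.0]
width: 0.05
finger_force: 30.0
```

```bash
python3 -c "
from h import *
T=tool();print(T[:3,3],readout.read_state()['width']);T[2,3]+=.16
plan(.5836,-.0191,.2,-112.3,T)"
```

```text
[ 0.36475314 -0.26623609  0.03980946] 0.049973371470071186
turn [ 0.  -0.  15.7] then shift mm [ 1.087e+02 -3.117e+02 -2.000e-01]
```

Request:
{"op": "apply_moves", "data": {"series": [{"dx":0,"dy":0,"dz":-0.04,"rx":0,"ry":0,"rz":0},{"dx":0,"dy":0,"dz":-0.06,"rx":0,"ry":0,"rz":8},{"dx":0,"dy":0,"dz":-0.06,"rx":0,"ry":0,"rz":7.7},{"dx":0.0181,"dy":-0.052,"dz":0,"rx":0,"ry":0,"rz":0},{"dx":0.0181,"dy":-0.052,"dz":0,"rx":0,"ry":0,"rz":0}]}}

```text
clock: 17.52
tool_pos: [0.4384, -0.183, 0.2002]
tcp_rot: [0.0, 0.981, -0.195, 0.001]
contact_force: [0.8, -0.8, -4.3]
width: 0.0499
finger_force: 30.0
```

Request:
{"op": "apply_moves", "data": {"series": [{"dx":0.0181,"dy":-0.052,"dz":0,"rx":0,"ry":0,"rz":0},{"dx":0.0181,"dy":-0.052,"dz":0,"rx":0,"ry":0,"rz":0},{"dx":0.0181,"dy":-0.052,"dz":0,"rx":0,"ry":0,"rz":0},{"dx":0.0181,"dy":-0.052,"dz":0,"rx":0,"ry":0,"rz":0},{"dx":0,"dy":0,"dz":0,"rx":0,"ry":0,"rz":0}]}}

```text
clock: 18.15
tool_pos: [0.5849, -0.0163, 0.1983]
tcp_rot: [-0.0, 0.981, -0.192, -0.001]
contact_force: [-0.0, -0.4, -4.9]
width: 0.05
finger_force: 30.0
```

Request:
{"op": "apply_moves", "data": {"series": [{"dx":0,"dy":0,"dz":0,"rx":0,"ry":0,"rz":0}]}}

```text
clock: 18.27
tool_pos: [0.5834, -0.0189, 0.1989]
tcp_rot: [0.0, 0.981, -0.193, -0.001]
contact_force: [0.3, -0.5, -3.2]
width: 0.0498
finger_force: 30.0
```

```bash
python3 -c "
from h import *
plan(.5836,-.0191,.052,-112.3)
im=snapshot('top');cv2.imwrite('pics/t6.png',crop(im,225,110,325,225,5))"
```

```text
turn [ 0.   0.1 -0. ] then shift mm [3.000e-01 1.000e-01 1.469e+02]
```

View pics/t6.png

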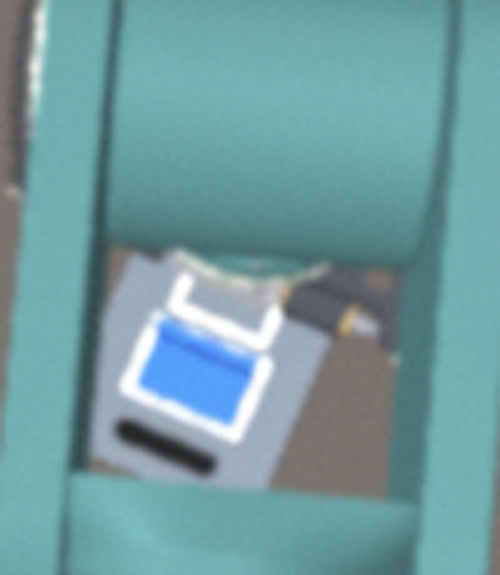

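The blue cleat sits neatly inside its chalk rectangle at (195,380); the arm hides the rest. Lowering the tube.

Request:
{"op": "apply_moves", "data": {"series": [{"dx":0,"dy":0,"dz":0.04,"rx":0,"ry":0,"rz":0},{"dx":0,"dy":0,"dz":0.04,"rx":0,"ry":0,"rz":0},{"dx":0,"dy":0,"dz":0.035,"rx":0,"ry":0,"rz":0},{"dx":0,"dy":0,"dz":0.02,"rx":0,"ry":0,"rz":0},{"dx":0,"dy":0,"dz":0.009,"rx":0,"ry":0,"rz":0}]}}

```text
clock: 18.95
tool_pos: [0.5834, -0.0194, 0.0552]
tcp_rot: [0.0, 0.981, -0.194, -0.0]
contact_force: [1.0, 0.9, -3.0]
width: 0.0501
finger_force: 30.0
```

Request:
{"op": "apply_moves", "data": {"series": [{"dx":0,"dy":0,"dz":0.001,"rx":0,"ry":0,"rz":0},{"dx":0,"dy":0,"dz":0,"rx":0,"ry":0,"rz":0}]}}

```text
clock: 19.2
tool_pos: [0.5843, -0.019, 0.0558]
tcp_rot: [-0.0, 0.981, -0.194, 0.001]
contact_force: [0.3, 0.3, -2.9]
width: 0.0501
finger_force: 30.0
```

Request:
{"op": "apply_moves", "data": {"series": [{"dx":0,"dy":0,"dz":0.001,"rx":0,"ry":0,"rz":0},{"dx":0,"dy":0,"dz":0,"rx":0,"ry":0,"rz":0}]}}

```text
clock: 19.45
tool_pos: [0.5839, -0.0188, 0.054]
tcp_rot: [-0.0, 0.981, -0.194, 0.0]
contact_force: [-0.5, -0.2, -3.8]
width: 0.0499
finger_force: 30.0
```

Request:
{"op": "apply_moves", "data": {"series": [{"dx":0,"dy":0,"dz":0.001,"rx":0,"ry":0,"rz":0},{"dx":0,"dy":0,"dz":0.001,"rx":0,"ry":0,"rz":0},{"dx":0,"dy":0,"dz":0.001,"rx":0,"ry":0,"rz":0},{"dx":0,"dy":0,"dz":0,"rx":0,"ry":0,"rz":0}]}}

```text
clock: 19.95
tool_pos: [0.5839, -0.0189, 0.0518]
tcp_rot: [0.0, 0.981, -0.194, 0.0]
contact_force: [-8.2, 2.0, 11.3]
width: 0.0494
finger_force: 30.0
```

Request:
{"op": "apply_moves", "data": {"series": [{"dx":0,"dy":0,"dz":0,"rx":0,"ry":0,"rz":0},{"dx":0,"dy":0,"dz":0,"rx":0,"ry":0,"rz":0},{"dx":0,"dy":0,"dz":0,"rx":0,"ry":0,"rz":0},{"dx":0,"dy":0,"dz":0,"rx":0,"ry":0,"rz":0},{"dx":0,"dy":0,"dz":-0.01,"rx":0,"ry":0,"rz":0}], "hand": -1}}

```text
clock: 20.58
tool_pos: [0.5833, -0.0188, 0.0603]
tcp_rot: [0.0, 0.981, -0.194, -0.001]
contact_force: [-0.5, 0.1, -0.2]
width: 0.0922
finger_force: 0.0
```

Request:
{"op": "apply_moves", "data": {"series": [{"dx":0,"dy":0,"dz":-0.05,"rx":0,"ry":0,"rz":0},{"dx":0,"dy":0,"dz":-0.06,"rx":0,"ry":0,"rz":0},{"dx":0,"dy":0,"dz":-0.04,"rx":0,"ry":0,"rz":0},{"dx":0,"dy":0,"dz":0,"rx":0,"ry":0,"rz":0}]}}

```text
clock: 21.08
tool_pos: [0.5848, -0.0189, 0.2152]
tcp_rot: [-0.0, 0.981, -0.194, 0.003]
contact_force: [-0.8, -0.6, -0.3]
width: 0.093
finger_force: 0.0
```

```bash
python3 -c "
from h import *
wrist('w6')
plan(.5165,.4509,.2,-80)"
```

```text
turn [ -0.   -0.2 -32.3] then shift mm [  15.  -474.4   12.5]
```

View pics/w6.png

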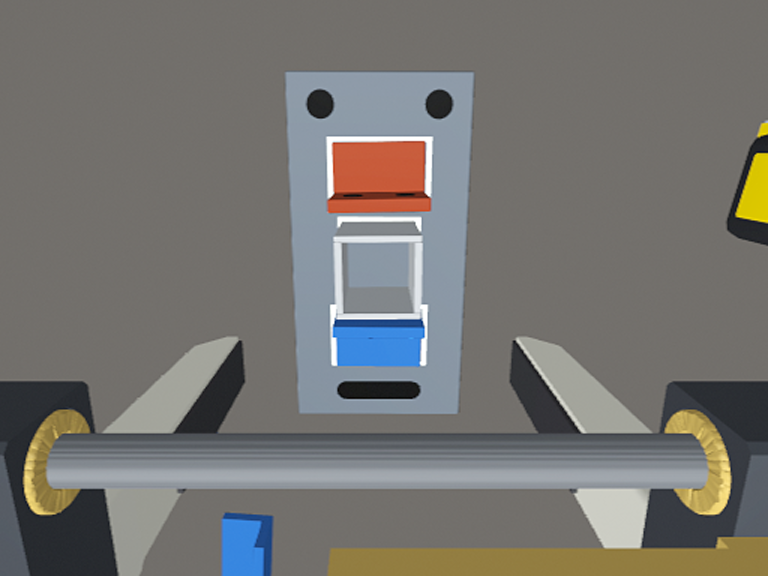

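All three parts stand squarely in their outlines. The tube's top ring is at (332-422, 237-320). Now the cap.

Request:
{"op": "apply_moves", "data": {"series": [{"dx":0,"dy":0,"dz":0,"rx":0,"ry":0,"rz":-8.1},{"dx":0,"dy":0,"dz":0,"rx":0,"ry":0,"rz":-8.1},{"dx":0,"dy":0,"dz":0,"rx":0,"ry":0,"rz":-8.1},{"dx":0,"dy":0,"dz":0,"rx":0,"ry":0,"rz":-8.0},{"dx":0.015,"dy":-0.04,"dz":0,"rx":0,"ry":0,"rz":0}]}}

```text
clock: 21.75
tool_pos: [0.5912, 0.0221, 0.2093]
tcp_rot: [0.0, 0.996, 0.087, -0.001]
contact_force: [-0.2, 0.3, 0.1]
width: 0.0931
finger_force: 0.0
```

Request:
{"op": "apply_moves", "data": {"series": [{"dx":0,"dy":-0.05,"dz":0,"rx":0,"ry":0,"rz":0},{"dx":0,"dy":-0.05,"dz":0,"rx":0,"ry":0,"rz":0},{"dx":0,"dy":-0.05,"dz":0,"rx":0,"ry":0,"rz":0},{"dx":0,"dy":-0.05,"dz":0,"rx":0,"ry":0,"rz":0},{"dx":0,"dy":-0.05,"dz":0,"rx":0,"ry":0,"rz":0}]}}

```text
clock: 22.38
tool_pos: [0.5474, 0.2707, 0.2093]
tcp_rot: [0.0, 0.996, 0.087, -0.001]
contact_force: [0.7, 0.1, -1.1]
width: 0.093
finger_force: 0.0
```

Request:
{"op": "apply_moves", "data": {"series": [{"dx":0,"dy":-0.05,"dz":0,"rx":0,"ry":0,"rz":0},{"dx":0,"dy":-0.05,"dz":0,"rx":0,"ry":0,"rz":0},{"dx":0,"dy":-0.05,"dz":0,"rx":0,"ry":0,"rz":0},{"dx":0,"dy":-0.035,"dz":0,"rx":0,"ry":0,"rz":0},{"dx":0,"dy":0,"dz":0,"rx":0,"ry":0,"rz":0}]}}

```text
clock: 23.0
tool_pos: [0.5151, 0.4533, 0.2086]
tcp_rot: [0.001, 0.996, 0.088, -0.001]
contact_force: [0.8, -0.2, -0.2]
width: 0.0931
finger_force: 0.0
```

Request:
{"op": "apply_moves", "data": {"series": [{"dx":0,"dy":0,"dz":0,"rx":0,"ry":0,"rz":0}]}}

```text
clock: 23.12
tool_pos: [0.5162, 0.451, 0.2096]
tcp_rot: [0.001, 0.996, 0.087, -0.001]
contact_force: [0.0, -0.4, -0.9]
width: 0.0928
finger_force: 0.0
```

```bash
python3 -c "
from h import *
q=np.array([wp('w6',p,.072) for p in [(332,238),(422,238),(422,321),(334,321)]]);print('tube',q.mean(0))
T,im=wrist('w7')
g=cv2.cvtColor(im,cv2.COLOR_RGB2GRAY)[:232]
n,l,s,_=cv2.connectedComponentsWithStats((g>195).astype(np.uint8))
for i in range(1,n):
    if s[i,4]>800:
        c,_=cv2.findContours((l==i).astype(np.uint8),0,2);rect=cv2.minAreaRect(c[0]);print(s[i],rect)
        q=np.array([ray('wrist',p,.01,T)[:2] for p in cv2.boxPoints(rect)]);e=np.diff(q,axis=0);print(q.mean(0),np.degrees(np.arctan2(e[:,1],e[:,0])),np.linalg.norm(e,axis=1))
plan(.5165,.4509,.1,-80)"
```

```text
tube [ 0.58332021 -0.01783348]
[ 219   31   65   68 2415] ((250.4705810546875, 64.38236236572266), (49.2200927734375, 50.93507766723633), 30.963754653930664)
[0.61568254 0.46922678] [ -23.40858909 -108.99122459  158.38679808] [0.04554823 0.04491434 0.04633027]
[ 220  141   60   57 3324] ((249.5, 169.0), (56.0, 59.0), 90.0)
[0.51639929 0.45280594] [ -80.04350319 -168.79384494   99.93612734] [0.05876719 0.05821701 0.06141475]
turn [ 0.   0.  -0.1] then shift mm [ 1.0e-01 -2.0e-01  1.1e+02]
```

Request:
{"op": "apply_moves", "data": {"series": [{"dx":0,"dy":0,"dz":0.06,"rx":0,"ry":0,"rz":0},{"dx":0,"dy":0,"dz":0.06,"rx":0,"ry":0,"rz":0},{"dx":0,"dy":0,"dz":0.04,"rx":0,"ry":0,"rz":0},{"dx":0,"dy":0,"dz":0.021,"rx":0,"ry":0,"rz":0},{"dx":0,"dy":0,"dz":0.004,"rx":0,"ry":0,"rz":0}]}}

```text
clock: 23.8
tool_pos: [0.5164, 0.451, 0.0252]
tcp_rot: [0.0, 0.996, 0.087, -0.0]
contact_force: [-0.2, -0.1, 0.1]
width: 0.0926
finger_force: 0.0
```

Request:
{"op": "apply_moves", "data": {"series": [{"dx":0,"dy":0,"dz":0,"rx":0,"ry":0,"rz":0},{"dx":0,"dy":0,"dz":0,"rx":0,"ry":0,"rz":0}]}}

```text
clock: 24.05
tool_pos: [0.517, 0.452, 0.0275]
tcp_rot: [-0.001, 0.996, 0.087, 0.001]
contact_force: [0.1, 0.8, 0.5]
width: 0.0926
finger_force: 0.0
```

Request:
{"op": "apply_moves", "data": {"series": [{"dx":0,"dy":0,"dz":0.0015,"rx":0,"ry":0,"rz":0},{"dx":0,"dy":0,"dz":0,"rx":0,"ry":0,"rz":0}]}}

```text
clock: 24.3
tool_pos: [0.5163, 0.4516, 0.0244]
tcp_rot: [-0.0, 0.996, 0.087, 0.0]
contact_force: [0.2, -0.6, 0.4]
width: 0.0932
finger_force: 0.0
```

Request:
{"op": "apply_moves", "data": {"series": [{"dx":0,"dy":0,"dz":0,"rx":0,"ry":0,"rz":0},{"dx":0,"dy":0,"dz":0,"rx":0,"ry":0,"rz":0},{"dx":0,"dy":0,"dz":0,"rx":0,"ry":0,"rz":0},{"dx":0,"dy":0,"dz":0,"rx":0,"ry":0,"rz":0},{"dx":0,"dy":0,"dz":0,"rx":0,"ry":0,"rz":0}], "hand": 1}}

```text
clock: 24.92
tool_pos: [0.5163, 0.4516, 0.0241]
tcp_rot: [0.0, 0.996, 0.087, -0.0]
contact_force: [0.0, -0.5, -0.3]
width: 0.0596
finger_force: 30.0
```

Request:
{"op": "apply_moves", "data": {"series": [{"dx":0,"dy":0,"dz":-0.02,"rx":0,"ry":0,"rz":0},{"dx":0,"dy":0,"dz":-0.04,"rx":0,"ry":0,"rz":0},{"dx":0,"dy":0,"dz":-0.06,"rx":0,"ry":0,"rz":0},{"dx":0,"dy":0,"dz":-0.06,"rx":0,"ry":0,"rz":0},{"dx":0,"dy":0,"dz":0,"rx":0,"ry":0,"rz":0}]}}

```text
clock: 25.55
tool_pos: [0.5174, 0.4525, 0.2117]
tcp_rot: [-0.003, 0.996, 0.087, 0.004]
contact_force: [0.7, 0.4, -3.0]
width: 0.0598
finger_force: 30.0
```

```bash
python3 -c "
from h import *
wrist('w8')
plan(.5836,-.0188,.2,-112.3)"
```

```text
turn [-0.2 -0.2 32.3] then shift mm [240.5 410.2   7.8]
```

View pics/w8.png

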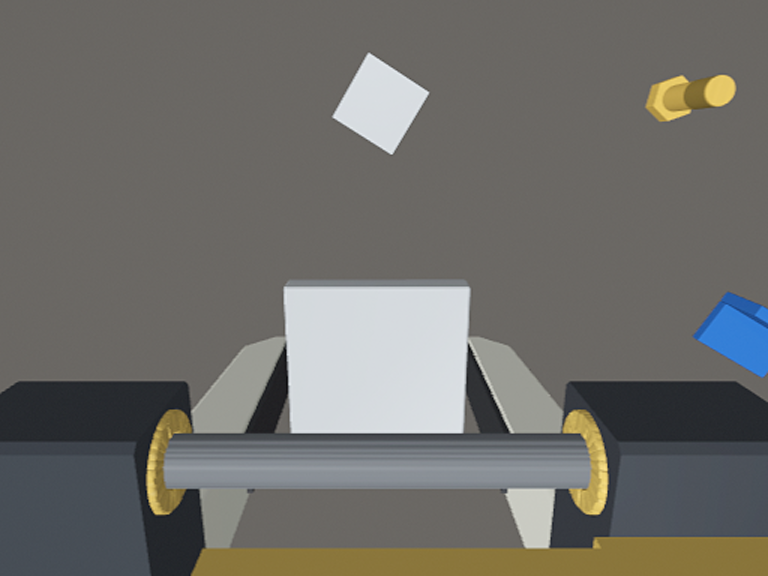

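The cap is held square and looks level, its far edge at row 287 from column 284 to 469. Carrying it to the tube.

```bash
python3 -c "
from h import *
T=np.load('pics/w8.npz')['T']; X=T@np.linalg.inv(camera_info('wrist')['tool_from_camera'])
for p in((284,287),(469,287)):
    g=X[:3,:3].T@(np.r_[wp('w8',p,X[2,3]-.014),X[2,3]-.014]-X[:3,3]);print(g)
"
```

```text
[ 0.02956421 -0.03003012  0.0143745 ]
[0.02962383 0.02864313 0.01411198]
```

Request:
{"op": "apply_moves", "data": {"series": [{"dx":0,"dy":0,"dz":0,"rx":0,"ry":0,"rz":8.1},{"dx":0,"dy":0,"dz":0,"rx":0,"ry":0,"rz":8.1},{"dx":0,"dy":0,"dz":0,"rx":0,"ry":0,"rz":8.1},{"dx":0,"dy":0,"dz":0,"rx":0,"ry":0,"rz":8.0},{"dx":0.024,"dy":0.041,"dz":0,"rx":0,"ry":0,"rz":0}]}}

```text
clock: 26.22
tool_pos: [0.5219, 0.4052, 0.202]
tcp_rot: [0.001, 0.981, -0.194, -0.001]
contact_force: [-0.2, -0.6, -3.4]
width: 0.0595
finger_force: 30.0
```

Request:
{"op": "apply_moves", "data": {"series": [{"dx":0.024,"dy":0.041,"dz":0,"rx":0,"ry":0,"rz":0},{"dx":0.024,"dy":0.041,"dz":0,"rx":0,"ry":0,"rz":0},{"dx":0.024,"dy":0.041,"dz":0,"rx":0,"ry":0,"rz":0},{"dx":0.024,"dy":0.041,"dz":0,"rx":0,"ry":0,"rz":0},{"dx":0.024,"dy":0.041,"dz":0,"rx":0,"ry":0,"rz":0}]}}

```text
clock: 26.85
tool_pos: [0.5554, 0.1676, 0.2027]
tcp_rot: [0.001, 0.981, -0.194, -0.001]
contact_force: [0.9, 0.0, -2.2]
width: 0.0594
finger_force: 30.0
```

Request:
{"op": "apply_moves", "data": {"series": [{"dx":0.024,"dy":0.041,"dz":0,"rx":0,"ry":0,"rz":0},{"dx":0.024,"dy":0.041,"dz":0,"rx":0,"ry":0,"rz":0},{"dx":0.024,"dy":0.041,"dz":0,"rx":0,"ry":0,"rz":0},{"dx":0.024,"dy":0.041,"dz":0,"rx":0,"ry":0,"rz":0},{"dx":0,"dy":0,"dz":0,"rx":0,"ry":0,"rz":0}]}}

```text
clock: 27.48
tool_pos: [0.582, -0.0215, 0.2026]
tcp_rot: [0.0, 0.981, -0.195, -0.001]
contact_force: [-0.4, 0.9, -1.7]
width: 0.0596
finger_force: 30.0
```

Request:
{"op": "apply_moves", "data": {"series": [{"dx":0,"dy":0,"dz":0,"rx":0,"ry":0,"rz":0},{"dx":0,"dy":0,"dz":0,"rx":0,"ry":0,"rz":0}]}}

```text
clock: 27.72
tool_pos: [0.5822, -0.018, 0.2037]
tcp_rot: [-0.0, 0.981, -0.193, -0.0]
contact_force: [-0.8, 0.5, -3.0]
width: 0.0599
finger_force: 30.0
```

```bash
python3 -c "
from h import *
plan(.5836,-.0188,.096,-112.3)"
```

```text
turn [0. 0. 0.] then shift mm [  1.6   0.3 107.7]
```

Request:
{"op": "apply_moves", "data": {"series": [{"dx":0.0015,"dy":0,"dz":0.04,"rx":0,"ry":0,"rz":0},{"dx":0,"dy":0,"dz":0.035,"rx":0,"ry":0,"rz":0},{"dx":0,"dy":0,"dz":0.02,"rx":0,"ry":0,"rz":0},{"dx":0,"dy":0,"dz":0.008,"rx":0,"ry":0,"rz":0},{"dx":0,"dy":0,"dz":0.001,"rx":0,"ry":0,"rz":0}]}}

```text
clock: 28.35
tool_pos: [0.5842, -0.0192, 0.1007]
tcp_rot: [-0.0, 0.981, -0.194, 0.0]
contact_force: [0.1, -0.2, -1.2]
width: 0.0597
finger_force: 30.0
```

Request:
{"op": "apply_moves", "data": {"series": [{"dx":0,"dy":0,"dz":0,"rx":0,"ry":0,"rz":0},{"dx":0,"dy":0,"dz":0,"rx":0,"ry":0,"rz":0}]}}

```text
clock: 28.6
tool_pos: [0.5843, -0.0195, 0.1011]
tcp_rot: [-0.0, 0.981, -0.194, 0.001]
contact_force: [0.2, 0.4, -3.1]
width: 0.0596
finger_force: 30.0
```

Request:
{"op": "apply_moves", "data": {"series": [{"dx":0,"dy":0,"dz":0.001,"rx":0,"ry":0,"rz":0},{"dx":0,"dy":0,"dz":0,"rx":0,"ry":0,"rz":0}]}}

```text
clock: 28.85
tool_pos: [0.5839, -0.0195, 0.0992]
tcp_rot: [0.0, 0.981, -0.194, 0.0]
contact_force: [-0.6, 0.0, -2.6]
width: 0.0595
finger_force: 30.0
```

Request:
{"op": "apply_moves", "data": {"series": [{"dx":0,"dy":0,"dz":0.001,"rx":0,"ry":0,"rz":0},{"dx":0,"dy":0,"dz":0.001,"rx":0,"ry":0,"rz":0},{"dx":0,"dy":0,"dz":0,"rx":0,"ry":0,"rz":0}]}}

```text
clock: 29.22
tool_pos: [0.5838, -0.0195, 0.097]
tcp_rot: [0.0, 0.981, -0.194, -0.0]
contact_force: [0.4, -0.1, -3.3]
width: 0.0594
finger_force: 30.0
```

Request:
{"op": "apply_moves", "data": {"series": [{"dx":0,"dy":0,"dz":0.001,"rx":0,"ry":0,"rz":0},{"dx":0,"dy":0,"dz":0,"rx":0,"ry":0,"rz":0}]}}

```text
clock: 29.48
tool_pos: [0.5839, -0.0194, 0.0961]
tcp_rot: [0.0, 0.981, -0.194, 0.0]
contact_force: [-1.3, -0.1, -2.0]
width: 0.0597
finger_force: 30.0
```

Contact is just starting. One more millimetre, then release.

Request:
{"op": "apply_moves", "data": {"series": [{"dx":0,"dy":0,"dz":0.001,"rx":0,"ry":0,"rz":0},{"dx":0,"dy":0,"dz":0,"rx":0,"ry":0,"rz":0}]}}

```text
clock: 29.72
tool_pos: [0.584, -0.0195, 0.096]
tcp_rot: [-0.0, 0.981, -0.194, 0.0]
contact_force: [-4.2, 1.4, 7.5]
width: 0.0594
finger_force: 30.0
```

Request:
{"op": "apply_moves", "data": {"series": [{"dx":0,"dy":0,"dz":0,"rx":0,"ry":0,"rz":0},{"dx":0,"dy":0,"dz":0,"rx":0,"ry":0,"rz":0},{"dx":0,"dy":0,"dz":0,"rx":0,"ry":0,"rz":0},{"dx":0,"dy":0,"dz":0,"rx":0,"ry":0,"rz":0},{"dx":0,"dy":0,"dz":-0.01,"rx":0,"ry":0,"rz":0}], "hand": -1}}

```text
clock: 30.35
tool_pos: [0.5835, -0.0194, 0.1048]
tcp_rot: [0.0, 0.981, -0.194, -0.001]
contact_force: [0.1, -0.5, 0.8]
width: 0.0934
finger_force: 0.0
```

Request:
{"op": "apply_moves", "data": {"series": [{"dx":0,"dy":0,"dz":-0.05,"rx":0,"ry":0,"rz":0},{"dx":0,"dy":0,"dz":-0.06,"rx":0,"ry":0,"rz":0},{"dx":0,"dy":0,"dz":0,"rx":0,"ry":0,"rz":0},{"dx":0,"dy":0,"dz":0,"rx":0,"ry":0,"rz":0}]}}

```text
clock: 30.85
tool_pos: [0.5838, -0.0194, 0.2151]
tcp_rot: [-0.0, 0.981, -0.194, 0.0]
contact_force: [-0.2, 0.8, 0.0]
width: 0.0928
finger_force: 0.0
```

```bash
python3 -c "
from h import *
T,im=wrist('w9')
g=cv2.cvtColor(im,cv2.COLOR_RGB2GRAY)[:222]
n,l,s,_=cv2.connectedComponentsWithStats((g>200).astype(np.uint8))
for i in range(1,n):
    if s[i,4]>800:
        c,_=cv2.findContours((l==i).astype(np.uint8),0,2);rect=cv2.minAreaRect(c[0]);print(s[i],rect)
        q=np.array([ray('wrist',p,.082,T)[:2] for p in cv2.boxPoints(rect)]);print(q.mean(0))
plan(.4882,-.4177,.2,-112.3)"
```

```text
[ 215  152   73   70 4803] ((251.0, 186.5), (72.0, 69.0), 0.0)
[ 0.58350768 -0.01865217]
turn [ 0.   0.1 -0. ] then shift mm [ 62.9 404.7  14.2]
```

The cap is centred. Now the boss.

Request:
{"op": "apply_moves", "data": {"series": [{"dx":0.008,"dy":0.045,"dz":0,"rx":0,"ry":0,"rz":0},{"dx":0.008,"dy":0.045,"dz":0,"rx":0,"ry":0,"rz":0},{"dx":0.008,"dy":0.045,"dz":0,"rx":0,"ry":0,"rz":0},{"dx":0.008,"dy":0.045,"dz":0,"rx":0,"ry":0,"rz":0},{"dx":0.008,"dy":0.045,"dz":0,"rx":0,"ry":0,"rz":0}]}}

```text
clock: 31.52
tool_pos: [0.5345, -0.244, 0.2136]
tcp_rot: [-0.0, 0.981, -0.194, -0.001]
contact_force: [0.4, -0.2, -0.4]
width: 0.0928
finger_force: 0.0
```

Request:
{"op": "apply_moves", "data": {"series": [{"dx":0.008,"dy":0.045,"dz":0,"rx":0,"ry":0,"rz":0},{"dx":0.008,"dy":0.045,"dz":0,"rx":0,"ry":0,"rz":0},{"dx":0.007,"dy":0.045,"dz":0,"rx":0,"ry":0,"rz":0},{"dx":0,"dy":0.045,"dz":0,"rx":0,"ry":0,"rz":0},{"dx":0,"dy":0,"dz":0,"rx":0,"ry":0,"rz":0}]}}

```text
clock: 32.15
tool_pos: [0.4867, -0.4199, 0.2131]
tcp_rot: [-0.001, 0.981, -0.195, -0.001]
contact_force: [0.3, 0.2, -0.4]
width: 0.0932
finger_force: 0.0
```

Request:
{"op": "apply_moves", "data": {"series": [{"dx":0,"dy":0,"dz":0,"rx":0,"ry":0,"rz":0},{"dx":0,"dy":0,"dz":0,"rx":0,"ry":0,"rz":0}]}}

```text
clock: 32.4
tool_pos: [0.4886, -0.417, 0.2148]
tcp_rot: [-0.0, 0.981, -0.193, -0.0]
contact_force: [-0.4, -0.1, 0.7]
width: 0.093
finger_force: 0.0
```

```bash
python3 -c "
from h import *
T,im=wrist('w10')
plan(.4882,-.4177,.03,-112.3)
g=cv2.cvtColor(im,cv2.COLOR_RGB2GRAY)[:222]
n,l,s,c=cv2.connectedComponentsWithStats((g<60).astype(np.uint8))
for i in range(1,n):
    if 80<s[i,4]<2000: print(s[i],c[i],ray('wrist',c[i],.03,T))
"
```

```text
turn [-0.  0.  0.] then shift mm [ -0.2   0.8 185. ]
[  80  152   52   70 1362] [109.03891336 175.85976505] [ 0.53911115 -0.28682098  0.03      ]
[243 164  18  19 250] [251.728 172.968] [ 0.48883784 -0.41717917  0.03      ]
```

View pics/w10.png

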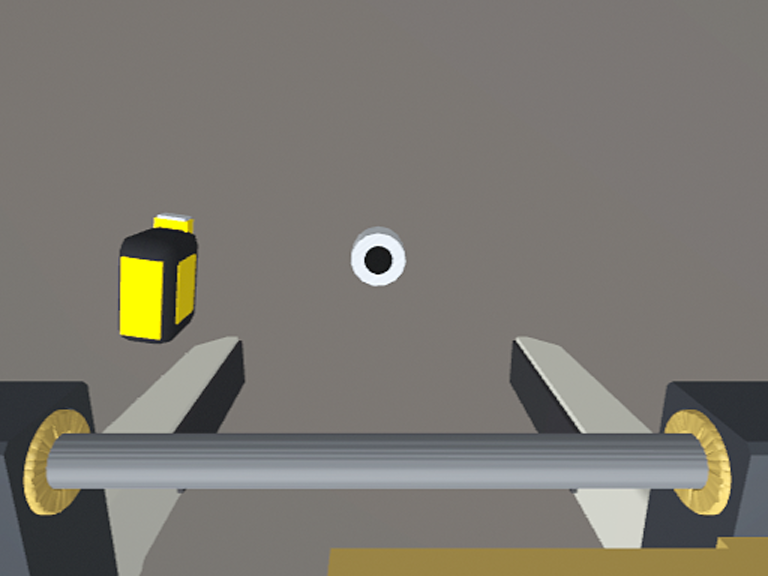

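The boss bore is at (378,260), almost at the jaw centre. The tape, at (160,285), is well clear of the left finger.

Request:
{"op": "apply_moves", "data": {"series": [{"dx":0,"dy":0,"dz":0.06,"rx":0,"ry":0,"rz":0},{"dx":0,"dy":0,"dz":0.06,"rx":0,"ry":0,"rz":0},{"dx":0,"dy":0,"dz":0.045,"rx":0,"ry":0,"rz":0},{"dx":0,"dy":0,"dz":0.022,"rx":0,"ry":0,"rz":0},{"dx":0,"dy":0,"dz":0,"rx":0,"ry":0,"rz":0}]}}

```text
clock: 33.08
tool_pos: [0.4883, -0.4174, 0.0276]
tcp_rot: [-0.0, 0.981, -0.193, -0.001]
contact_force: [0.6, 0.0, 0.2]
width: 0.0928
finger_force: 0.0
```

Request:
{"op": "apply_moves", "data": {"series": [{"dx":0,"dy":0,"dz":0,"rx":0,"ry":0,"rz":0},{"dx":0,"dy":0,"dz":0,"rx":0,"ry":0,"rz":0},{"dx":0,"dy":0,"dz":0,"rx":0,"ry":0,"rz":0},{"dx":0,"dy":0,"dz":0,"rx":0,"ry":0,"rz":0},{"dx":0,"dy":0,"dz":0,"rx":0,"ry":0,"rz":0}], "hand": 1}}

```text
clock: 33.7
tool_pos: [0.4882, -0.4181, 0.0283]
tcp_rot: [0.0, 0.981, -0.194, 0.0]
contact_force: [-0.2, -0.8, 0.7]
width: 0.0475
finger_force: 0.0
```

Request:
{"op": "apply_moves", "data": {"series": [{"dx":0,"dy":0,"dz":0,"rx":0,"ry":0,"rz":0},{"dx":0,"dy":0,"dz":0,"rx":0,"ry":0,"rz":0}]}}

```text
clock: 33.95
tool_pos: [0.4883, -0.418, 0.0281]
tcp_rot: [-0.0, 0.981, -0.194, -0.0]
contact_force: [-0.8, 0.2, 1.1]
width: 0.0354
finger_force: 30.0
```

```bash
python3 -c "
from h import *
T=tool();print(T[:3,3],readout.read_state()['width']);T[2,3]+=.18
plan(.5835,-.019,.21,-112.3,T)"
```

```text
[ 0.48825273 -0.41799529  0.02814401] 0.03539394234200424
turn [-0.  0. -0.] then shift mm [ -63.3 -405.3   -1.9]
```

Request:
{"op": "apply_moves", "data": {"series": [{"dx":0,"dy":0,"dz":-0.04,"rx":0,"ry":0,"rz":0},{"dx":0,"dy":0,"dz":-0.06,"rx":0,"ry":0,"rz":0},{"dx":0,"dy":0,"dz":-0.06,"rx":0,"ry":0,"rz":0},{"dx":0,"dy":0,"dz":-0.02,"rx":0,"ry":0,"rz":0},{"dx":-0.007,"dy":-0.045,"dz":0,"rx":0,"ry":0,"rz":0}]}}

```text
clock: 34.58
tool_pos: [0.4987, -0.375, 0.209]
tcp_rot: [0.001, 0.981, -0.195, 0.001]
contact_force: [1.1, -0.3, -2.9]
width: 0.0355
finger_force: 30.0
```

Request:
{"op": "apply_moves", "data": {"series": [{"dx":-0.007,"dy":-0.045,"dz":0,"rx":0,"ry":0,"rz":0},{"dx":-0.007,"dy":-0.045,"dz":0,"rx":0,"ry":0,"rz":0},{"dx":-0.007,"dy":-0.045,"dz":0,"rx":0,"ry":0,"rz":0},{"dx":-0.007,"dy":-0.045,"dz":0,"rx":0,"ry":0,"rz":0},{"dx":-0.007,"dy":-0.045,"dz":0,"rx":0,"ry":0,"rz":0}]}}

```text
clock: 35.2
tool_pos: [0.5518, -0.1507, 0.2068]
tcp_rot: [-0.0, 0.981, -0.194, -0.001]
contact_force: [0.3, -0.7, -2.2]
width: 0.0352
finger_force: 30.0
```

Request:
{"op": "apply_moves", "data": {"series": [{"dx":-0.007,"dy":-0.045,"dz":0,"rx":0,"ry":0,"rz":0},{"dx":-0.007,"dy":-0.045,"dz":0,"rx":0,"ry":0,"rz":0},{"dx":-0.007,"dy":-0.045,"dz":0,"rx":0,"ry":0,"rz":0},{"dx":0,"dy":0,"dz":0,"rx":0,"ry":0,"rz":0},{"dx":0,"dy":0,"dz":0,"rx":0,"ry":0,"rz":0}]}}

```text
clock: 35.83
tool_pos: [0.5836, -0.0196, 0.2071]
tcp_rot: [0.0, 0.981, -0.193, -0.001]
contact_force: [0.0, -0.7, -2.5]
width: 0.0354
finger_force: 30.0
```

Request:
{"op": "apply_moves", "data": {"series": [{"dx":0,"dy":0,"dz":0,"rx":0,"ry":0,"rz":0}]}}

```text
clock: 35.95
tool_pos: [0.5837, -0.0203, 0.2077]
tcp_rot: [0.0, 0.981, -0.194, -0.0]
contact_force: [0.2, -0.5, -2.4]
width: 0.0352
finger_force: 30.0
```

```bash
python3 -c "
from h import *
plan(.5835,-.019,.11,-112.3);print(readout.read_state()['width'])"
```

```text
turn [ 0.   0.  -0.1] then shift mm [-0.6 -1.1 97.7]
0.035245867482086274
```

Request:
{"op": "apply_moves", "data": {"series": [{"dx":-0.0005,"dy":-0.001,"dz":0.04,"rx":0,"ry":0,"rz":0},{"dx":0,"dy":0,"dz":0.03,"rx":0,"ry":0,"rz":0},{"dx":0,"dy":0,"dz":0.016,"rx":0,"ry":0,"rz":0},{"dx":0,"dy":0,"dz":0.006,"rx":0,"ry":0,"rz":0},{"dx":0,"dy":0,"dz":0.001,"rx":0,"ry":0,"rz":0}]}}

```text
clock: 36.58
tool_pos: [0.5841, -0.0186, 0.1158]
tcp_rot: [-0.0, 0.981, -0.194, 0.0]
contact_force: [-0.3, -1.5, -1.7]
width: 0.035
finger_force: 30.0
```

Request:
{"op": "apply_moves", "data": {"series": [{"dx":0,"dy":0,"dz":0.001,"rx":0,"ry":0,"rz":0},{"dx":0,"dy":0,"dz":0,"rx":0,"ry":0,"rz":0},{"dx":0,"dy":0,"dz":0,"rx":0,"ry":0,"rz":0}]}}

```text
clock: 36.95
tool_pos: [0.584, -0.0183, 0.1146]
tcp_rot: [-0.0, 0.981, -0.194, 0.0]
contact_force: [-0.2, 0.5, -2.3]
width: 0.0351
finger_force: 30.0
```

Request:
{"op": "apply_moves", "data": {"series": [{"dx":0,"dy":0,"dz":0.001,"rx":0,"ry":0,"rz":0},{"dx":0,"dy":0,"dz":0,"rx":0,"ry":0,"rz":0}]}}

```text
clock: 37.2
tool_pos: [0.5837, -0.0183, 0.1131]
tcp_rot: [0.0, 0.981, -0.194, -0.0]
contact_force: [-0.5, 0.3, -1.9]
width: 0.0349
finger_force: 30.0
```

Request:
{"op": "apply_moves", "data": {"series": [{"dx":0,"dy":0,"dz":0.001,"rx":0,"ry":0,"rz":0},{"dx":0,"dy":0,"dz":0.001,"rx":0,"ry":0,"rz":0},{"dx":0,"dy":0,"dz":0,"rx":0,"ry":0,"rz":0}]}}

```text
clock: 37.58
tool_pos: [0.5838, -0.0183, 0.111]
tcp_rot: [0.0, 0.981, -0.194, -0.0]
contact_force: [-0.4, 0.2, -2.5]
width: 0.035
finger_force: 30.0
```

Request:
{"op": "apply_moves", "data": {"series": [{"dx":0,"dy":0,"dz":0.001,"rx":0,"ry":0,"rz":0},{"dx":0,"dy":0,"dz":0,"rx":0,"ry":0,"rz":0}]}}

```text
clock: 37.83
tool_pos: [0.5838, -0.0183, 0.1102]
tcp_rot: [-0.0, 0.981, -0.194, 0.0]
contact_force: [-0.4, 0.0, -1.6]
width: 0.0353
finger_force: 30.0
```

One more millimetre, then release, lift and check.

Request:
{"op": "apply_moves", "data": {"series": [{"dx":0,"dy":0,"dz":0.001,"rx":0,"ry":0,"rz":0},{"dx":0,"dy":0,"dz":0,"rx":0,"ry":0,"rz":0}]}}

```text
clock: 38.08
tool_pos: [0.584, -0.0183, 0.1101]
tcp_rot: [-0.0, 0.981, -0.194, 0.0]
contact_force: [-4.7, -0.0, 6.8]
width: 0.0351
finger_force: 30.0
```

Request:
{"op": "apply_moves", "data": {"series": [{"dx":0,"dy":0,"dz":0,"rx":0,"ry":0,"rz":0},{"dx":0,"dy":0,"dz":0,"rx":0,"ry":0,"rz":0},{"dx":0,"dy":0,"dz":0,"rx":0,"ry":0,"rz":0},{"dx":0,"dy":0,"dz":0,"rx":0,"ry":0,"rz":0},{"dx":0,"dy":0,"dz":0,"rx":0,"ry":0,"rz":0}], "hand": -1}}

```text
clock: 38.7
tool_pos: [0.5838, -0.0183, 0.1091]
tcp_rot: [0.0, 0.981, -0.194, -0.0]
contact_force: [-0.2, 0.3, -0.1]
width: 0.0809
finger_force: 0.0
```

Request:
{"op": "apply_moves", "data": {"series": [{"dx":0,"dy":0,"dz":-0.02,"rx":0,"ry":0,"rz":0},{"dx":0,"dy":0,"dz":-0.05,"rx":0,"ry":0,"rz":0},{"dx":0,"dy":0,"dz":-0.06,"rx":0,"ry":0,"rz":0},{"dx":0,"dy":0,"dz":0,"rx":0,"ry":0,"rz":0},{"dx":0,"dy":0,"dz":0,"rx":0,"ry":0,"rz":0}]}}

```text
clock: 39.33
tool_pos: [0.5837, -0.0183, 0.2397]
tcp_rot: [-0.0, 0.981, -0.194, 0.0]
contact_force: [0.8, -0.3, -0.2]
width: 0.093
finger_force: 0.0
```

```bash
python3 -c "
from h import *
T,im=wrist('w11')"
```

```text
(no output)
```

View pics/w11.png

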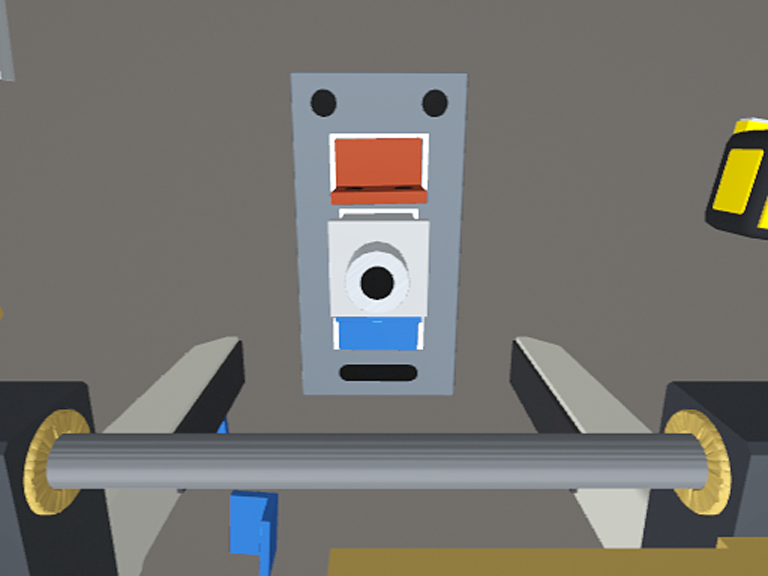

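The boss stands centred on the cap at (377,283). The cap is square over the tube, both cleats are in their outlines, and the arm is clear, so I'm handing in.

```bash
python3 -c "
from h import *
print(r.hand_in())"
```

```text
the job is handed in; nothing more can be done
None
```

The post foot is fitted up and handed in at about 39 s of the 136 s allowed, with all five parts looking in place in the last wrist-camera picture; the hand-in returned no verdict, and the tape and bolt were not touched.

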